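# Lock the new doughnut riser and load it

### The arm

A 7-joint arm with a two-finger parallel gripper is mounted at the origin on the work surface. World frame = base frame: x ahead of the robot, y to its left, z up, the work surface at z = 0. Lengths are in m, angles in degrees, forces in N, time in s.
With the tool pointing down it reaches from about 0.4 to 0.9 m from the base axis. Payload 5.6 kg.
Tool frame: the origin (TCP) lies at the centre of the arm's flange, where the gripper is bolted on; the fingertips stand 190 mm ahead of it and the grasp point (between the pads) lies 171 mm ahead of it; z points along the fingers, y is the direction in which the jaws open and shut (so a half turn about z gives the same grasp; the last joint's range is limited). The gripper opens to 92 mm and grips with 3 to 60 N. Pads are 20 mm wide; open, the fingers measure 128 mm over their backs; the gripper's body (75 mm by 189 mm) begins 69 mm behind the grasp point.
Start: joints at [-74.427, 26.786, -0.665, 91.828, 0.344, 61.387, -3.226], TCP at [0.201, 0.618, 0.405] pointing down, gripper open.
Joint ranges: [-144.91, 144.91], [-17.63, 115.5], [-89.93, 88.59], [15.96, 139.68], [-74.01, 254.01], [8.47, 105.57], [-167.45, 167.45]. Speed limits (degrees/s): [147.25, 147.25, 180, 180, 180, 180, 180].

### API

Orientations are given as [roll, pitch, yaw] about the fixed x, y, z axes, in that order (R = Rz(yaw) Ry(pitch) Rx(roll)).
In Python, from workcell import manip gives the robot as it stands.
- The arm moves only by the tool play_rows, never from a script. Its argument "series" is one flat list of numbers, 6 for each row, row after row: the shift along the tool's x, y, z in cm, then the turn, a rotation vector about the tool's x, y, z in degrees. A call has 1 to 12 rows; each row is the pose to reach, as a shift and turn from the pose commanded when the call began, along the tool's axes at that moment; what a row does not reach only later rows make up. A row lasts 1/12 s, in which the tool goes at most 41.7 mm and 7.16 degrees, less where a joint would pass 70% of its speed; a pose out of reach is approached as far as the arm can. A call with a gripper value outside its range is refused whole. "hand" is the finger opening in cm, from 0 to 9.19, set as the call begins (left out, the last holds). The fingers move at their own pace and stop on an object; "grip_force" is the grip in N (left out, the last holds). Time passes only in rows, so rows that repeat a pose let the fingers close. It gives the time, the measured TCP pose, the force and the opening at its end, in the units of the state.
- manip.state(): the state, without advancing time (a new reading comes with each control period).
- manip.snapshot(name): name is "scene" or "side" or "wrist"; returns the picture (384x512x3 uint8, red, green, blue); there is no depth.
- manip.get_calibration(name): a dict with "fx", "fy", "cx", "cy" (pixels), "rvec" (rotation vector, rad) and "tvec" (3), from world to camera coordinates, as OpenCV has them. Camera axes: x right, y down, z forward; pixel columns grow to the right and rows downward; lengths in m; the calibration is good to about 2 mm. A picture is of the moment at which its call begins: read the wrist's pose just before it. get_calibration takes no time and is no camera call; for the wrist camera it gives the pose at the moment of the call.
- manip.hand_in(): hands the job in, once; it reports no verdict.
Trained networks look in the newest picture that a camera, given by its name, has taken for a name from the list of things; names that differ only in an ending like _2 or _b are one class to them, and where a whole thing is asked for, a point or a joint stands for the part that bears it (a point fixed in the world has none). Each returns a list of dicts, best first, with "confidence" (0 to 1); they miss things now and then, are a little off and sometimes report something else, mostly with a low value. They report only what shows in the picture. A call takes as long as a camera call. They do not tell look-alikes from the thing itself.
- manip.boxes_of(camera, name): "xy" ([column, row] in pixels, amid what is visible of it).
The state is a dict: "t": time; "joint_pos": joint angles; "qd": joint speeds; "joint_torque": joint torques, N m; "tcp_pos": TCP position; "orientation": TCP orientation; "ft_force": force on the tool from outside, world axes, zero at the start; "wrist_torque": the same for the moment, N m; "opening": finger opening in m.
Only numpy, scipy, OpenCV 4.12 (cv2) and the standard library are available. Lean on these libraries where they do the work, as an engineer would, in place of code of your own. Each camera call takes 0.05 s, during which the arm holds its last target. There are 200 camera calls.

### The job

Get the new display riser ready: lift the red transit caps off its two studs and leave them in the blue tray, then on each stud run the brass nut down clockwise onto the smaller fixed nut below it and turn it firmly on until it is locked tight. Once both nuts are locked, move every mini doughnut from the metal pan onto the white paper mat on the riser, each lying flat. Leave the sprinkle jar, price card and cake box alone.

Things in the scene. Friction and masses are not known exactly. Their poses are not given: they have to be found in the camera images.
- riser: Fixed display riser of pale wood; its place and yaw vary. Origin: centre of its underside on the table; z up, y along its length. Board 130 (x) x 330 (y) mm, top face 60 mm up. A paper-thin white mat 85 (x) x 210 (y) mm lies centred on the board; doughnut centres must be over it. Studs 1 and 2 stand on the board at x = 0, y = -135 and +135 mm.
- stud1_foot (a point): Point on the axis of upright stud 1 at the height of the board's top face; axes as the riser's. The stud is 13 mm in diameter and ends 44 mm above the board. Up from here: a washer 26 mm wide, 3 mm high, then the fixed dark hexagonal first nut, 20 mm across flats, its top 15 mm above the board, then higher up the brass second nut.
- stud2_foot (a point): The same for stud 2.
- nut1_mid (a point): Centre of the brass second nut on stud 1: hexagonal, 30 mm across flats (34.6 mm over corners), 14 mm high. Grip it across any pair of opposite flats; its own x axis is square to one pair (the others at 60 degree steps) and a white dot on top marks +x. z up along the stud. Covered by cap 1 at the start.
- nut2_mid (a point): The same for the brass nut on stud 2.
- nut1 (a joint): Turn of brass nut 1 (rad), growing clockwise seen from above; the quick thread lowers it 2.0 mm per rad. Starts between 0 and 1.2; at 4.0 its underside meets the first nut (nut centre then 22 mm above the board). Light to turn (0.03 N m) and stays where it is left.
- nut2 (a joint): The same for brass nut 2.
- tight1 (a joint): Further clockwise turn of brass nut 1 after it has met the first nut, i.e. how tight it is (rad): 0 until then, takes 0.25 N m to turn, stays where it is left, stops dead at 0.5. Locked above 0.2. The nut's angle about the stud is nut1 + tight1.
- tight2 (a joint): The same for brass nut 2.
- cap1: Loose red plastic cup-shaped cap, 48 mm outside diameter, 54 mm high, 3 mm wall, closed top, 30 g, standing over stud 1 on the board with about 4 mm play around the nut. Origin: centre of its open lower rim; z along its axis to the closed end.
- cap2: The same over stud 2.
- cap1_mid (a point): Middle of cap 1, on its axis 27 mm from the open rim.
- cap2_mid (a point): Middle of cap 2, on its axis 27 mm from the open rim.
- captray: Fixed open blue tray, outside 120 (x) x 210 (y) mm, 30 mm high, walls and floor 4 mm. Origin: centre of its underside; its place and yaw vary. The caps may stand or lie in it.
- pan: Fixed aluminium sheet pan, 240 (x) x 260 (y) mm, rim 12 mm high, floor 4 mm thick. Origin: centre of its underside.
- doughnut1: Mini ring doughnut with chocolate brown icing and jam filling the hole (rigid, grip it by the outside): 54 mm diameter, 21 mm high, 40 g. Origin: centre of its underside, z up. Lies on the pan at the start; in some starts absent.
- doughnut2: Mini ring doughnut with pale sugar icing and jam filling the hole (rigid, grip it by the outside): 54 mm diameter, 21 mm high, 40 g. Origin: centre of its underside, z up. Lies on the pan at the start; in some starts absent.
- doughnut3: Mini ring doughnut with pink icing and jam filling the hole (rigid, grip it by the outside): 54 mm diameter, 21 mm high, 40 g. Origin: centre of its underside, z up. Lies on the pan at the start; in some starts absent.
- jar: Bystander: glass jar with a wooden lid, 56 mm diameter, 85 mm high, origin at its underside. Leave it alone.
- pricecard: Bystander: white card 75 mm wide in a brass foot, 93 mm high, origin at its underside. Leave it alone.
- cakebox: Bystander: white card cake box with a pale green ribbon, 80 x 140 x 60 mm, origin at its underside. Leave it alone.
Mind the look-alikes: they are no part of the job. Leave any green or purple look-alike of the doughnut2 alone. Leave any purple or turquoise look-alike of the cap2 alone.

How it is judged (in metres and radians):
On the way, in this order (a step that is already met when the one before it is completed fails the run):
1. both red caps have been lifted off their studs (horizontal distance between cap1_mid and stud1_foot above 0.05 m and horizontal distance between cap2_mid and stud2_foot above 0.05 m), for 0.2 s.
2. both brass nuts are run down and locked tight (value of joint each of tight1, tight2 above 0.2 rad and value of joint each of nut1, nut2 above 3.9 rad), for 0.2 s.
3. every doughnut is on the mat (x of doughnut1 in the frame of riser between -0.045 and 0.045 m and y of doughnut1 in the frame of riser between -0.107 and 0.107 m and z of doughnut1 in the frame of riser between 0.055 and 0.066 m and angle between each of doughnut1, doughnut2, doughnut3's own z axis and vertical below 0.15 rad and x of doughnut2 in the frame of riser between -0.045 and 0.045 m and y of doughnut2 in the frame of riser between -0.107 and 0.107 m and z of doughnut2 in the frame of riser between 0.055 and 0.066 m and x of doughnut3 in the frame of riser between -0.045 and 0.045 m and y of doughnut3 in the frame of riser between -0.107 and 0.107 m and z of doughnut3 in the frame of riser between 0.055 and 0.066 m), for 0.2 s.
At the end, for the whole second after the job is handed in: Both brass nuts home (nut joint over 3.9 rad) and tight (tight joint over 0.2 rad); both caps at rest inside the blue tray, middles under 50 mm above its underside; every doughnut flat (within 0.15 rad) and still on the riser, centre over the white mat (2 mm tolerance); bystanders not shifted (all of step 2 and all of step 3 and linear speed of each of doughnut1, doughnut2, doughnut3, cap1, cap2 below 0.02 m/s and x of cap1_mid in the frame of captray between -0.06 and 0.06 m and y of cap1_mid in the frame of captray between -0.105 and 0.105 m and z of each of cap1_mid, cap2_mid in the frame of captray below 0.05 m and x of cap2_mid in the frame of captray between -0.06 and 0.06 m and y of cap2_mid in the frame of captray between -0.105 and 0.105 m); the robot touches nothing.
It fails at once if the jar, price card or cake box is shifted by more than 30 mm (distance of any of jar, pricecard, cakebox from where it was at the start of the episode above 0.03 m).
It fails at once if a doughnut is put on the riser before both nuts are locked (((x of doughnut1 in the frame of riser between -0.06 and 0.06 m and y of doughnut1 in the frame of riser between -0.16 and 0.16 m and z of doughnut1 in the frame of riser between 0.05 and 0.07 m) or (x of doughnut2 in the frame of riser between -0.06 and 0.06 m and y of doughnut2 in the frame of riser between -0.16 and 0.16 m and z of doughnut2 in the frame of riser between 0.05 and 0.07 m) or (x of doughnut3 in the frame of riser between -0.06 and 0.06 m and y of doughnut3 in the frame of riser between -0.16 and 0.16 m and z of doughnut3 in the frame of riser between 0.05 and 0.07 m)) and value of joint any of tight1, tight2 below 0.2 rad).
Of doughnut1, doughnut2, doughnut3 only 1 to 3 are there at a start; the rules pass over those that are not, and their reading is None.
At some moment in a run one of doughnut1, doughnut2, doughnut3 may be knocked a few centimetres aside while the robot is not near it.
Once in a run the grip may slacken for a moment while it holds something.
It also fails if it takes over 210 s, if anything falls off the work surface, if the arm or the gripper's body presses on something with over 40 N, if the wrist force passes 120 N, or if a joint passes its speed limit or range.

## Working session

There is one attempt and no reset: what is moved stays moved. The work goes in short steps, Python scripts to look and compute and a tool call to move; the robot and the scene stay as the last step left them, time stands still between calls to the robot, and variables do not carry over. Pictures are saved under pics/ and viewed, about 12 in all and at most 16, crops included, and the job is handed in when it is done.

Besides the shell and the picture viewer there is one more tool, called after "Emit:" by a JSON object that holds its "api" and its "payload". play_rows: Moves the arm, as the interface text tells. Its arguments: {"type":"object","properties":{"series":{"type":"array"},"hand":{"type":"number"},"grip_force":{"type":"number"}},"required":["series"]}

```bash
mkdir -p pics; ls; python3 - <<'E'
from workcell import manip
import cv2,numpy as np
print(manip.state())
for n in ['scene','side','wrist']:
    im=manip.snapshot(n); cv2.imwrite(f'pics/{n}0.png',im[:,:,::-1])
    c=manip.get_calibration(n);print(n,c)
    R=cv2.Rodrigues(np.array(c['rvec']))[0];print('cam at',-R.T@np.array(c['tvec']))
    for k in ['riser','cap1','captray','pan','doughnut1','doughnut2','doughnut3','jar','pricecard','cakebox']:
        print(k,[(np.round(b['xy']).tolist(),round(b['confidence'],2)) for b in manip.boxes_of(n,k)])
a=cv2.imread('pics/scene0.png');b=cv2.imread('pics/side0.png')
cv2.imwrite('pics/a.png',cv2.resize(a,(800,600)));cv2.imwrite('pics/b.png',cv2.resize(b,(800,600)))
E
```

```text
pics
{'t': 0.0, 'joint_pos': array([-74.42814582,  26.83605725,  -0.66367395,  91.88022371,
         0.34280204,  61.38535527,  -3.22580889]), 'qd': array([-0.09258748,  0.1391738 , -0.1049073 , -0.05819947, -0.14313393,
       -0.08447312, -0.02708759]), 'joint_torque': array([-5.39889297e-04, -5.20570743e+01, -1.26322842e-02, -2.43744564e+01,
       -5.66133857e-02,  1.73655781e-02,  1.67907133e-04]), 'tcp_pos': array([0.20122197, 0.61781385, 0.40374443]), 'orientation': array([-1.79900558e+02,  6.64916502e-03,  1.61959243e+02]), 'ft_force': array([-0.28773082,  0.0020878 , -0.10101782]), 'wrist_torque': array([ 0.04083328, -0.02774865, -0.05871065]), 'opening': 0.09181454009417268}
scene {'fx': 453.35203409402305, 'fy': 453.35203409402305, 'cx': 250.67650007308225, 'cy': 202.31110697543562, 'rvec': array([ 2.27736105,  1.05255385, -0.35306909]), 'tvec': array([-0.29096386, -0.27302316,  1.63468054])}
cam at [ 1.11393272 -0.58436623  1.11760999]
riser [([184.0, 263.0], 0.69), ([154.0, 280.0], 0.63), ([309.0, 210.0], 0.56), ([180.0, 267.0], 0.15)]
cap1 [([382.0, 210.0], 0.8), ([277.
[... 1302 characters left out ...]
.0], 0.61), ([193.0, 311.0], 0.6), ([308.0, 297.0], 0.55)]
doughnut3 [([278.0, 283.0], 0.71), ([318.0, 323.0], 0.66), ([212.0, 335.0], 0.61), ([193.0, 311.0], 0.6), ([308.0, 297.0], 0.55)]
jar [([224.0, 234.0], 0.97), ([278.0, 190.0], 0.45)]
pricecard [([368.0, 239.0], 0.78)]
cakebox [([318.0, 173.0], 0.76)]
wrist {'fx': 312.52034670869006, 'fy': 312.52034670869006, 'cx': 251.6227966690938, 'cy': 190.49837871539677, 'rvec': array([-2.36823716, -1.71961016, -0.22164533]), 'tvec': array([-0.6512148 , -0.0288421 ,  0.38980919])}
cam at [0.13425535 0.64096564 0.38471071]
riser []
cap1 []
captray [([113.0, 360.0], 0.57)]
pan []
doughnut1 []
doughnut2 []
doughnut3 []
jar []
pricecard []
cakebox []
```

View pics/a.png

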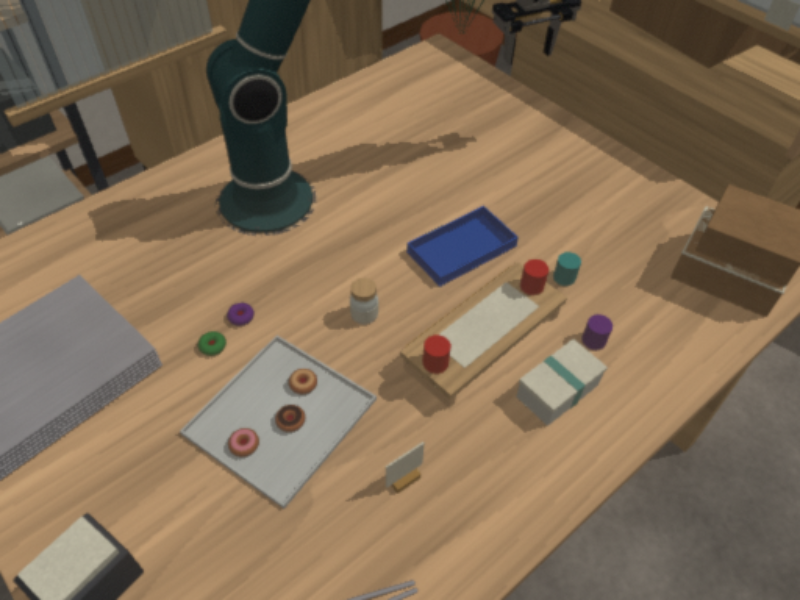

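View pics/b.png

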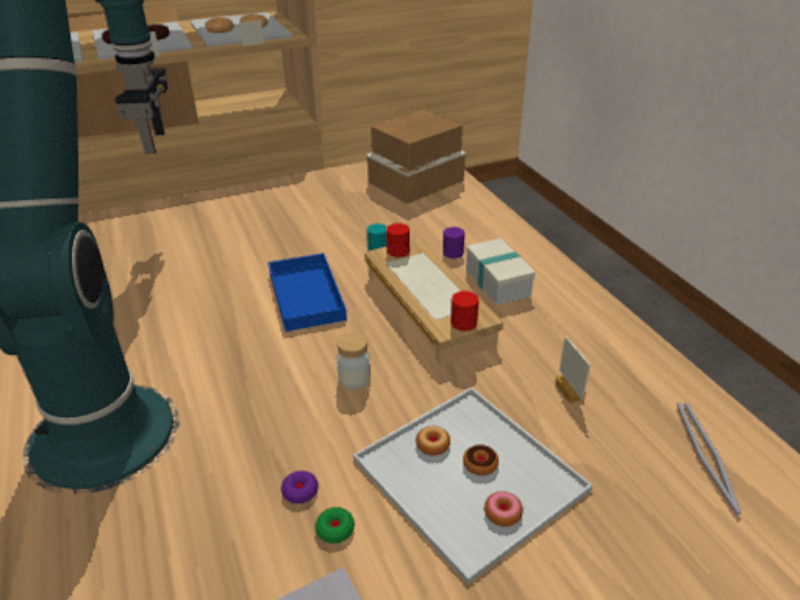

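The scene view shows red caps at raw (279,227) and (342,177), the tray at (296,157), and doughnuts pale (194,242), choc (185,264) and pink (155,281). The turquoise and purple caps and the green and purple rings are look-alikes. The side view agrees: red caps (297,199) and (255,154), doughnuts (278,283), (308,297) and (320,324).

```bash
cat > h.py <<'E'
import cv2,numpy as np
from scipy.optimize import least_squares
def RT(c): return cv2.Rodrigues(np.array(c['rvec']))[0],np.array(c['tvec'])
def K(c): return np.array([[c['fx'],0,c['cx']],[0,c['fy'],c['cy']],[0,0,1.]])
def proj(c,P): return cv2.projectPoints(np.atleast_2d(np.array(P,float)),np.array(c['rvec']),np.array(c['tvec']),K(c),None)[0][:,0]
def plane(c,uv,z):
    R,t=RT(c);o=-R.T@t;out=[]
    for u in np.atleast_2d(uv):
        d=R.T@np.linalg.inv(K(c))@[u[0],u[1],1];out.append(o+d*(z-o[2])/d[2])
    return np.array(out)
def tri(c1,u1,c2,u2):
    P=[K(c)@np.c_[RT(c)] for c in(c1,c2)]
    X=cv2.triangulatePoints(P[0],P[1],np.array(u1,float),np.array(u2,float))[:,0];return X[:3]/X[3]
def blobs(m,amin=20):
    n,l,s,c=cv2.connectedComponentsWithStats(m.astype(np.uint8));
    return [(l==i,s[i],c[i]) for i in range(1,n) if s[i,4]>amin]
def red(im):
    r,g,b=[im[:,:,i].astype(int) for i in range(3)];return (r>90)&(g<60)&(b<60)
def sil(c,pts):
    u=proj(c,pts);h=cv2.convexHull(u.astype(np.float32));M=cv2.moments(h);return np.array([M['m10'],M['m01']])/M['m00']
def cyl(x,y,z,r,h):
    a=np.linspace(0,2*np.pi,40);return np.array([[x+r*np.cos(t),y+r*np.sin(t),zz] for t in a for zz in(z,z+h)])
def box(x,y,yaw,L,W,zs):
    c,s=np.cos(yaw),np.sin(yaw);return np.array([[x+c*a-s*b,y+s*a+c*b,z] for z in zs for a,b in((-L/2,-W/2),(L/2,-W/2),(L/2,W/2),(-L/2,W/2))])
E
python3 - <<'E'
from workcell import manip
from h import *
C={n:manip.get_calibration(n) for n in('scene','side')}
I={n:cv2.imread(f'pics/{n}0.png')[:,:,::-1] for n in C}
R={}
for n in C:
    R[n]=[b for b in blobs(red(I[n]),150)]
    print(n,[(np.round(b[2],1).tolist(),b[1].tolist()) for b in R[n]])
    im=I[n].astype(int); m=(im[:,:,2]>90)&(im[:,:,0]<60)&(im[:,:,1]<100)&(im[:,:,2]>im[:,:,1]+50)
    bb=max(blobs(m),key=lambda b:b[1][4]);print('tray',bb[2],bb[1])
    ct=max(cv2.findContours(bb[0].astype(np.uint8),0,1)[0],key=cv2.contourArea);hl=cv2.convexHull(ct)[:,0]
    q=cv2.approxPolyN(hl.reshape(-1,1,2),6)[0] if hasattr(cv2,'approxPolyN') else hl
    R[n+'t']=np.array(hl,np.float32)
S,D=C['scene'],C['side']
# tray fit: silhouette distance
def res(p):
    o=[]
    for n in C:
        h=cv2.convexHull(proj(C[n],box(p[0],p[1],p[2],.12,.21,(0,.03))).astype(np.float32))
        o+=[cv2.pointPolygonTest(h,(float(a),float(b)),True) for a,b in R[n+'t']]
    return np.array(o)
best=min((least_squares(res,[*x0,y],loss='soft_l1') for x0 in [plane(S,[296,157],.015)[0][:2]] for y in np.radians(range(-90,90,15))),key=lambda r:r.cost)
print('tray',best.x[:2],np.degrees(best.x[2]),best.cost)
for a in((279,227),(342,177)):
  for b in((297,199),(255,154)):
    print(a,b,tri(S,a,D,b), plane(S,[a],.087)[0],plane(D,[b],.087)[0])
# caps: refined silhouettes
for bs in sorted(R['scene'],key=lambda b:b[2][0]):
    for bd in R['side']:
        f=lambda p:np.r_[sil(S,cyl(*p,.024,.054))-bs[2],sil(D,cyl(*p,.024,.054))-bd[2]]
        x=tri(S,bs[2],D,bd[2]);r=least_squares(f,[x[0],x[1],x[2]-.027]);
        if r.cost<30: print('cap',bs[2],bd[2],r.x,r.cost)
for nm,a,b in(('pale',(194,242),(278,283)),('choc',(185,264),(308,297)),('pink',(155,281),(320,323))):
    print(nm,tri(S,a,D,b),plane(S,[a],.015)[0],plane(D,[b],.015)[0])
for nm,a,b in(('jar',(234,192),(224,234)),('card',(259,301),(368,239)),('box',(357,242),(318,173))): print(nm,tri(S,a,D,b))
E
```

```text
scene [([297.8, 20.6], [269, 8, 53, 27, 714]), ([343.2, 174.0], [335, 167, 16, 21, 175]), ([280.0, 223.9], [272, 215, 15, 23, 219])]
tray [292.97727273 157.7944664 ] [ 266  140   54   36 1012]
side [([254.2, 153.4], [247, 143, 15, 22, 268]), ([296.9, 198.7], [289, 187, 17, 25, 376])]
tray [195.37792895 186.44142101] [ 172  163   49   47 1323]
tray [0.41178738 0.2357967 ] -14.574647598532652 78.12364111469688
(279, 227) (297, 199) [ 0.61742176 -0.04194489  0.08361148] [ 0.62027038 -0.04554314  0.087     ] [ 0.61512684 -0.04321651  0.087     ]
(279, 227) (255, 154) [ 0.5851868  -0.00476593  0.15108216] [ 0.62027038 -0.04554314  0.087     ] [0.60357183 0.22423873 0.087     ]
(342, 177) (297, 199) [0.6551895  0.134382   0.06456406] [0.60769201 0.22659098 0.087     ] [ 0.61512684 -0.04321651  0.087     ]
(342, 177) (255, 154) [0.60585195 0.22952838 0.08344657] [0.60769201 0.22659098 0.087     ] [0.60357183 0.22423873 0.087     ]
cap [279.97716895 223.87214612] [296.89893617 198.69946809] [ 0.61586648 -0.03814664  0.05928191] 0.5909657048402147
cap [343.22857143 173.98857143] [254.15671642 153.40298507] [0.60361056 0.2362171  0.05841645] 0.9292385222574716
pale [ 0.46638461 -0.23371996  0.01263684] [ 0.46586279 -0.23187308  0.015     ] [ 0.46605896 -0.23914828  0.015     ]
choc [ 0.51091473 -0.29846556  0.01289888] [ 0.50888226 -0.29430871  0.015     ] [ 0.51101597 -0.30605553  0.015     ]
pink [ 0.49954855 -0.3854289   0.01772946] [ 0.49969476 -0.3873714   0.015     ] [ 0.5000413  -0.38064204  0.015     ]
jar [ 0.40355525 -0.03148981  0.02682745]
card [ 0.73493273 -0.2177757   0.03906849]
box [0.77668921 0.11764732 0.03251481]
```

```bash
cat >> h.py <<'E'
from scipy.spatial.transform import Rotation as Ro
def goal(m,pos,yaw,grasp=True):
    """pos of grasp point (or TCP); tool down; prints shift cm, rotvec deg. yaw may be beyond 180 handled by caller"""
    s=m.state();R0=Ro.from_euler('xyz',s['orientation'],degrees=True);R1=Ro.from_euler('xyz',[180,0,yaw],degrees=True)
    p=np.array(pos,float)+([0,0,.171] if grasp else 0)
    d=R0.inv().apply(p-s['tcp_pos'])*100;r=(R0.inv()*R1).as_rotvec(degrees=True)
    print('shift',np.round(d,2),'rot',np.round(r,1),'| t %.1f tcp'%s['t'],np.round(s['tcp_pos'],4),'ori',np.round(s['orientation'],1),'j1 %.0f j7 %.0f op %.4f'%(s['joint_pos'][0],s['joint_pos'][6],s['opening']))
E
python3 - <<'E'
from workcell import manip
from h import *
goal(manip,[.55,.08,.45],92.6,False)
E
```

```text
shift [-49.82 -40.36  -4.53] rot [ 0.   0.  69.4] | t 1.6 tcp [0.2013 0.618  0.4047] ori [180.   0. 162.] j1 -74 j7 -3 op 0.0917
```

Emit:
{"api": "play_rows", "payload": {"series": [-49.8, -40.4, -4.5, 0, 0, 69.4, -49.8, -40.4, -4.5, 0, 0, 69.4, -49.8, -40.4, -4.5, 0, 0, 69.4, -49.8, -40.4, -4.5, 0, 0, 69.4, -49.8, -40.4, -4.5, 0, 0, 69.4, -49.8, -40.4, -4.5, 0, 0, 69.4, -49.8, -40.4, -4.5, 0, 0, 69.4, -49.8, -40.4, -4.5, 0, 0, 69.4, -49.8, -40.4, -4.5, 0, 0, 69.4, -49.8, -40.4, -4.5, 0, 0, 69.4, -49.8, -40.4, -4.5, 0, 0, 69.4, -49.8, -40.4, -4.5, 0, 0, 69.4], "hand": 9.19, "grip_force": 30}}

```text
t: 2.65
tcp_pos: [0.4729, 0.1975, 0.4403]
orientation: [180.0, -0.0, 92.6]
ft_force: [0.6, -0.1, -0.5]
opening: 0.0922
```

```bash
python3 - <<'E'
from workcell import manip
from h import *
goal(manip,[.55,.08,.45],92.6,False)
E
```

```text
shift [-12.08   7.18  -0.97] rot [ 0. -0. -0.] | t 2.6 tcp [0.4729 0.1975 0.4403] ori [180.   -0.   92.6] j1 -48 j7 -18 op 0.0922
```

Emit:
{"api": "play_rows", "payload": {"series": [-12, 7.2, -1, 0, 0, 0, -12, 7.2, -1, 0, 0, 0, -12, 7.2, -1, 0, 0, 0, -12, 7.2, -1, 0, 0, 0, -12, 7.2, -1, 0, 0, 0, -12, 7.2, -1, 0, 0, 0]}}

```text
t: 3.15
tcp_pos: [0.5497, 0.082, 0.4496]
orientation: [-180.0, -0.0, 92.4]
ft_force: [0.5, -0.1, -0.3]
opening: 0.0917
```

```bash
python3 - <<'E'
from workcell import manip
from h import *
c=manip.get_calibration('wrist');im=manip.snapshot('wrist');goal(manip,[.55,.08,.45],92.6,False)
R,t=RT(c);print('cam',-R.T@t,R.round(3).tolist())
np.save('w1.npy',np.array([c],dtype=object),allow_pickle=True);cv2.imwrite('pics/w1.png',im[:,:,::-1])
for x in([.616,-.038,.114],[.6036,.2362,.114]): print('expect cap top',proj(c,[x]))
print([(b[2].round(1).tolist(),b[1].tolist()) for b in blobs(red(im),100)])
E
```

```text
shift [-0.34  0.06 -0.06] rot [-0. -0. -0.] | t 3.2 tcp [0.5492 0.0834 0.4494] ori [-180.    -0.    92.6] j1 -36 j7 -1 op 0.0922
cam [0.54679841 0.15364247 0.42964509] [[0.999, 0.043, 0.001], [0.041, -0.967, 0.252], [0.012, -0.251, -0.968]]
expect cap top [[305.06095609 286.3280682 ]]
expect cap top [[317.29462896  18.63415941]]
[([299.4, 49.4], [287, 23, 38, 40, 455]), ([297.4, 268.8], [282, 257, 40, 29, 428]), ([313.4, 285.8], [300, 277, 25, 15, 209])]
```

View pics/w1.png

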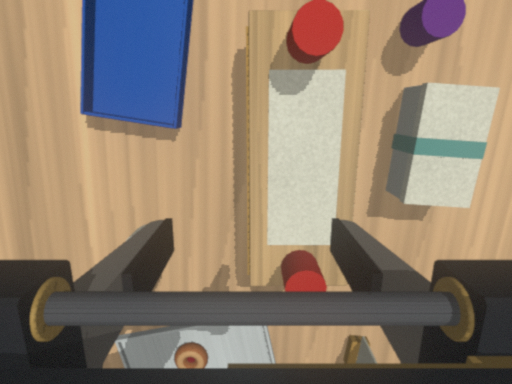

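The wrist view shows the riser end to end: mat corners (272,70), (345,70), (338,244) and (267,244), with cap tops at (318,28) and (303,283). I'll fit the riser and caps using all the views.

```bash
cat > fit.py <<'E'
from workcell import manip
from h import *
C={n:manip.get_calibration(n) for n in('scene','side')};C['w']=np.load('w1.npy',allow_pickle=True)[0]
I={'scene':cv2.imread('pics/scene0.png'),'side':cv2.imread('pics/side0.png'),'w':cv2.imread('pics/w1.png')}
# mat: per-view mask near expected, contour silhouettes
seed={'scene':(310,210),'side':(272,182),'w':(305,160)}
H={}
for n in C:
    im=I[n][:,:,::-1].astype(int);x,y=seed[n];ref=np.median(im[y-4:y+5,x-4:x+5].reshape(-1,3),0)
    sat=im.max(2)-im.min(2);m=(sat<45)&(im.mean(2)>ref.mean()*.8)
    m=cv2.morphologyEx(m.astype(np.uint8),cv2.MORPH_OPEN,np.ones((3,3)))
    b=[b for b in blobs(m,50) if b[0][y,x]]
    print(n,ref,[(k[1].tolist(),k[2].round(1).tolist()) for k in b])
    if not b: continue
    ct=max(cv2.findContours(b[0][0].astype(np.uint8),0,1)[0],key=cv2.contourArea)
    H[n]=cv2.convexHull(ct)[:,0].astype(np.float32)
def res(p,ks):
    o=[]
    for n in ks:
        h=proj(C[n],box(p[0],p[1],p[2],.085,.21,(.06,))).astype(np.float32).reshape(-1,1,2)
        o+=[cv2.pointPolygonTest(h,(float(a),float(b)),True) for a,b in H[n]]
    return np.array(o)
for ks in(['w'],list(H)):
    r=least_squares(res,[.61,.098,.045],args=(ks,),loss='soft_l1',x_scale=[.01,.01,.05]);x,y,a=r.x
    print(ks,'riser',r.x[:2].round(4),np.degrees(a).round(2),r.cost,len(r.fun),'studs',[(round(x-np.sin(a)*d,4),round(y+np.cos(a)*d,4)) for d in(-.135,.135)])
print('tray corners at z0.03 from wrist',plane(C['w'],[(83,113),(180,128),(192,0)],.03))
E
python3 fit.py
```

```text
scene [179. 174. 154.] [([283, 184, 61, 51, 1456], [310.7, 207.8])]
side [203. 198. 175.] [([252, 163, 40, 41, 895], [273.2, 181.9])]
w [208. 207. 187.] [([267, 69, 79, 176, 11546], [304.5, 160.0])]
['w'] riser [0.6109 0.0947] 4.03 11.740145047775108 15 studs [(np.float64(0.6204), np.float64(-0.04)), (np.float64(0.6015), np.float64(0.2293))]
['scene', 'side', 'w'] riser [0.6127 0.0935] 4.19 22.301054244560643 46 studs [(np.float64(0.6226), np.float64(-0.0411)), (np.float64(0.6029), np.float64(0.2282))]
tray corners at z0.03 from wrist [[0.33838755 0.14015205 0.03      ]
 [0.45832019 0.12699278 0.03      ]
 [0.47410858 0.27115969 0.03      ]]
```

```bash
python3 - <<'E'
from workcell import manip
from h import *
goal(manip,[.6025,.229,.17],94.1)
goal(manip,[.6025,.229,.102],94.1)
E
```

```text
shift [14.3   5.99 10.85] rot [-0.  -0.  -1.5] | t 3.2 tcp [0.5492 0.0834 0.4494] ori [-180.    -0.    92.6] j1 -36 j7 -1 op 0.0922
shift [14.3   5.99 17.65] rot [-0.  -0.  -1.5] | t 3.2 tcp [0.5492 0.0834 0.4494] ori [-180.    -0.    92.6] j1 -36 j7 -1 op 0.0922
```

Emit:
{"api": "play_rows", "payload": {"series": [14.3, 6.0, 10.8, 0, 0, -1.5, 14.3, 6.0, 10.8, 0, 0, -1.5, 14.3, 6.0, 10.8, 0, 0, -1.5, 14.3, 6.0, 10.8, 0, 0, -1.5, 14.3, 6.0, 10.8, 0, 0, -1.5, 14.3, 6.0, 10.8, 0, 0, -1.5, 14.3, 6.0, 10.8, 0, 0, -1.5, 14.3, 6.0, 14.2, 0, 0, -1.5, 14.3, 6.0, 17.6, 0, 0, -1.5, 14.3, 6.0, 17.6, 0, 0, -1.5]}}

```text
t: 4.03
tcp_pos: [0.6004, 0.2271, 0.2692]
orientation: [-179.5, 0.2, 94.0]
ft_force: [-2.0, 0.1, 0.2]
opening: 0.0918
```

Emit:
{"api": "play_rows", "payload": {"series": [0, 0, 0, 0, 0, 0, 0, 0, 0, 0, 0, 0, 0, 0, 0, 0, 0, 0, 0, 0, 0, 0, 0, 0, 0, 0, 0, 0, 0, 0, 0, 0, 0, 0, 0, 0], "hand": 4.2, "grip_force": 25}}

```text
t: 4.53
tcp_pos: [0.6034, 0.2282, 0.2748]
orientation: [179.9, -0.0, 94.1]
ft_force: [0.1, -0.9, 0.3]
opening: 0.054
```

```bash
python3 - <<'E'
from workcell import manip
from h import *
print(manip.state()['ft_force'])
goal(manip,[.6025,.229,.19],94.1)
a=np.radians(-6.3);u=lambda d:np.array([.411-np.sin(a)*d,.237+np.cos(a)*d])
for z in(.19,.05): goal(manip,[*u(.045),z],83.7)
E
```

```text
[ 0.1265099  -0.89592184  0.26391536]
shift [ 0.09 -0.07 -8.62] rot [ 0.1 -0.  -0. ] | t 4.5 tcp [0.6034 0.2282 0.2748] ori [179.9  -0.   94.1] j1 -40 j7 -6 op 0.0540
shift [  6.67 -18.3   -8.64] rot [ 0.1 -0.1 10.4] | t 4.5 tcp [0.6034 0.2282 0.2748] ori [179.9  -0.   94.1] j1 -40 j7 -6 op 0.0540
shift [  6.66 -18.32   5.36] rot [ 0.1 -0.1 10.4] | t 4.5 tcp [0.6034 0.2282 0.2748] ori [179.9  -0.   94.1] j1 -40 j7 -6 op 0.0540
```

Emit:
{"api": "play_rows", "payload": {"series": [0, 0, 0, 0, 0, 0, 0, 0, 0, 0, 0, 0, 0, 0, 0, 0, 0, 0, 0, 0, 0, 0, 0, 0, 0, 0, -2, 0, 0, 0, 0, 0, -5, 0, 0, 0, 0, 0, -8.6, 0, 0, 0, 0, 0, -8.6, 0, 0, 0, 0, 0, -8.6, 0, 0, 0]}}

```text
t: 5.28
tcp_pos: [0.6037, 0.2282, 0.3617]
orientation: [179.8, -0.1, 94.1]
ft_force: [0.3, -0.3, -1.4]
opening: 0.0476
```

```bash
python3 - <<'E'
from workcell import manip
from h import *
a=np.radians(-6.3);u=lambda d:np.array([.411-np.sin(a)*d,.237+np.cos(a)*d])
for z in(.19,.05): goal(manip,[*u(.045),z],83.7)
im=manip.snapshot('wrist');cv2.imwrite('pics/w2.png',im[:,:,::-1])
E
```

```text
shift [ 6.670e+00 -1.835e+01  1.000e-02] rot [ 0.2 -0.1 10.4] | t 5.3 tcp [0.6037 0.2282 0.3617] ori [ 1.798e+02 -1.000e-01  9.410e+01] j1 -41 j7 -8 op 0.0476
shift [  6.64 -18.4   14.01] rot [ 0.2 -0.1 10.4] | t 5.3 tcp [0.6037 0.2282 0.3617] ori [ 1.798e+02 -1.000e-01  9.410e+01] j1 -41 j7 -8 op 0.0476
```

View pics/w2.png

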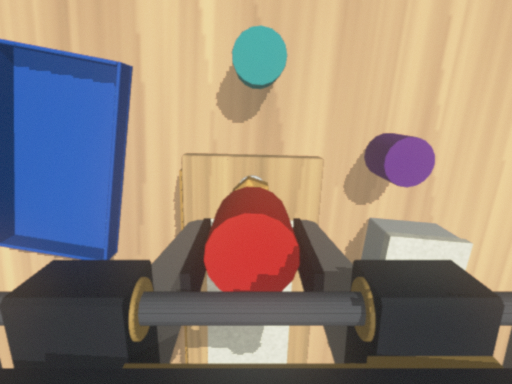

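The wrist view shows the red cap held at (252,230) and the stud with its brass nut uncovered behind it. Next stop is the tray.

Emit:
{"api": "play_rows", "payload": {"series": [6.7, -18.4, 0, 0, 0, 10.4, 6.7, -18.4, 0, 0, 0, 10.4, 6.7, -18.4, 0, 0, 0, 10.4, 6.7, -18.4, 0, 0, 0, 10.4, 6.7, -18.4, 0, 0, 0, 10.4, 6.7, -18.4, 3, 0, 0, 10.4, 6.7, -18.4, 7, 0, 0, 10.4, 6.7, -18.4, 10, 0, 0, 10.4, 6.7, -18.4, 12.5, 0, 0, 10.4, 6.7, -18.4, 14.2, 0, 0, 10.4, 6.7, -18.4, 14.2, 0, 0, 10.4, 6.7, -18.4, 14.2, 0, 0, 10.4]}}

```text
t: 6.33
tcp_pos: [0.414, 0.2813, 0.2156]
orientation: [-179.8, 0.2, 83.7]
ft_force: [1.1, -0.0, 0.8]
opening: 0.0472
```

Emit:
{"api": "play_rows", "payload": {"series": [0, 0, 0, 0, 0, 0, 0, 0, 0, 0, 0, 0, 0, 0, 0, 0, 0, 0], "hand": 6.0}}

```text
t: 6.58
tcp_pos: [0.4148, 0.282, 0.2179]
orientation: [180.0, -0.0, 83.7]
ft_force: [-0.9, 0.1, 0.1]
opening: 0.0598
```

Emit:
{"api": "play_rows", "payload": {"series": [0, 0, -4, 0, 0, 0, 0, 0, -8, 0, 0, 0, 0, 0, -12, 0, 0, 0, 0, 0, -14, 0, 0, 0, 0, 0, -14, 0, 0, 0]}}

```text
t: 7.0
tcp_pos: [0.4161, 0.2825, 0.3627]
orientation: [179.7, -0.5, 83.7]
ft_force: [0.1, 0.9, -0.0]
opening: 0.0597
```

```bash
python3 - <<'E'
from workcell import manip
from h import *
for z in(.19,.102): goal(manip,[.6215,-.0405,z],94.1)
S,D=[manip.get_calibration(n) for n in('scene','side')]
for n in('scene','side'):
    im=manip.snapshot(n);cv2.imwrite(f'pics/{n}1.png',im[:,:,::-1]);c=manip.get_calibration(n)
    print(n,[(b[2].round(1).tolist(),b[1].tolist()) for b in blobs(red(im),60)], sil(c,cyl(.416,.282,.004,.024,.054)))
E
```

```text
shift [-29.84  23.98   0.07] rot [  0.4  -0.4 -10.4] | t 7.0 tcp [0.4161 0.2825 0.3627] ori [179.7  -0.5  83.7] j1 -61 j7 -35 op 0.0597
shift [-29.91  23.93   8.87] rot [  0.4  -0.4 -10.4] | t 7.0 tcp [0.4161 0.2825 0.3627] ori [179.7  -0.5  83.7] j1 -61 j7 -35 op 0.0597
scene [([287.2, 19.9], [269, 8, 40, 27, 396]), ([308.8, 144.7], [302, 138, 14, 20, 159]), ([278.8, 226.6], [271, 215, 16, 24, 317])] [308.14532389 147.36678059]
side [([193.5, 172.9], [186, 163, 16, 21, 272]), ([296.9, 198.8], [289, 187, 17, 25, 374])] [194.52646849 172.78915127]
```

Emit:
{"api": "play_rows", "payload": {"series": [-29.9, 24, 0, 0, 0, -10.4, -29.9, 24, 0, 0, 0, -10.4, -29.9, 24, 0, 0, 0, -10.4, -29.9, 24, 0, 0, 0, -10.4, -29.9, 24, 0, 0, 0, -10.4, -29.9, 24, 0, 0, 0, -10.4, -29.9, 24, 0, 0, 0, -10.4, -29.9, 24, 0, 0, 0, -10.4, -29.9, 24, 0, 0, 0, -10.4, -29.9, 24, 0, 0, 0, -10.4, -29.9, 24, 0, 0, 0, -10.4, -29.9, 24, 0, 0, 0, -10.4], "hand": 9.19}}

```text
t: 8.1
tcp_pos: [0.6198, -0.0419, 0.3557]
orientation: [-179.8, -0.0, 94.0]
ft_force: [-0.6, 0.8, -0.3]
opening: 0.0917
```

```bash
python3 - <<'E'
from workcell import manip
from h import *
goal(manip,[.6215,-.0405,.102],94.1)
E
```

```text
shift [0.12 0.21 8.27] rot [-0.2 -0.  -0.1] | t 8.1 tcp [ 0.6198 -0.0419  0.3557] ori [-179.8   -0.    94. ] j1 -22 j7 20 op 0.0917
```

Emit:
{"api": "play_rows", "payload": {"series": [0.1, 0.1, 3, 0, 0, 0, 0.1, 0.1, 6, 0, 0, 0, 0.1, 0.1, 8.4, 0, 0, 0, 0.1, 0.1, 8.4, 0, 0, 0, 0.1, 0.1, 8.4, 0, 0, 0]}}

```text
t: 8.52
tcp_pos: [0.6203, -0.0384, 0.2724]
orientation: [-179.8, -0.1, 94.2]
ft_force: [0.3, -0.2, 0.8]
opening: 0.0916
```

Emit:
{"api": "play_rows", "payload": {"series": [0, 0, 0, 0, 0, 0, 0, 0, 0, 0, 0, 0, 0, 0, 0, 0, 0, 0, 0, 0, 0, 0, 0, 0, 0, 0, 0, 0, 0, 0, 0, 0, 0, 0, 0, 0, 0, 0, 0, 0, 0, 0, 0, 0, 0, 0, 0, 0, 0, 0, 0, 0, 0, 0, 0, 0, 0, 0, 0, 0], "hand": 4.2}}

```text
t: 9.35
tcp_pos: [0.6209, -0.0408, 0.274]
orientation: [-179.9, -0.0, 94.0]
ft_force: [-3.6, 0.1, 5.8]
opening: 0.047
```

Emit:
{"api": "play_rows", "payload": {"series": [0, 0, -2, 0, 0, 0, 0, 0, -5, 0, 0, 0, 0, 0, -9, 0, 0, 0, 0, 0, -9, 0, 0, 0, 0, 0, -9, 0, 0, 0]}}

```text
t: 9.77
tcp_pos: [0.6221, -0.0408, 0.366]
orientation: [179.7, -0.0, 94.1]
ft_force: [-0.7, 1.0, -1.5]
opening: 0.0475
```

```bash
python3 - <<'E'
from workcell import manip
from h import *
a=np.radians(-6.3);u=lambda d:np.array([.411-np.sin(a)*d,.237+np.cos(a)*d])
for z in(.19,.05): goal(manip,[*u(-.045),z],83.7)
E
```

```text
shift [ 24.78 -19.9    0.39] rot [ 0.3 -0.  10.4] | t 9.8 tcp [ 0.6221 -0.0408  0.366 ] ori [179.7  -0.   94.1] j1 -22 j7 19 op 0.0475
shift [ 24.78 -19.98  14.39] rot [ 0.3 -0.  10.4] | t 9.8 tcp [ 0.6221 -0.0408  0.366 ] ori [179.7  -0.   94.1] j1 -22 j7 19 op 0.0475
```

Emit:
{"api": "play_rows", "payload": {"series": [24.8, -19.9, 0, 0, 0, 10.4, 24.8, -19.9, 0, 0, 0, 10.4, 24.8, -19.9, 0, 0, 0, 10.4, 24.8, -19.9, 0, 0, 0, 10.4, 24.8, -19.9, 0, 0, 0, 10.4, 24.8, -19.9, 0, 0, 0, 10.4, 24.8, -19.9, 0, 0, 0, 10.4, 24.8, -19.9, 0, 0, 0, 10.4, 24.8, -19.9, 0, 0, 0, 10.4, 24.8, -19.9, 0, 0, 0, 10.4]}}

```text
t: 10.6
tcp_pos: [0.4041, 0.1938, 0.3628]
orientation: [-179.9, 0.0, 83.9]
ft_force: [0.0, -0.1, -0.2]
opening: 0.047
```

```bash
python3 - <<'E'
from workcell import manip
from h import *
a=np.radians(-6.3);u=lambda d:np.array([.411-np.sin(a)*d,.237+np.cos(a)*d])
goal(manip,[*u(-.045),.05],83.7)
E
```

```text
shift [-0.12  0.23 14.18] rot [-0.1  0.   0.2] | t 10.6 tcp [0.4041 0.1938 0.3628] ori [-179.9    0.    83.9] j1 -57 j7 -28 op 0.0470
```

Emit:
{"api": "play_rows", "payload": {"series": [-0.1, 0.1, 3.5, 0, 0, 0, -0.1, 0.1, 7, 0, 0, 0, -0.1, 0.1, 10, 0, 0, 0, -0.1, 0.1, 12.5, 0, 0, 0, -0.1, 0.1, 14.3, 0, 0, 0, -0.1, 0.1, 14.3, 0, 0, 0, -0.1, 0.1, 14.3, 0, 0, 0]}}

```text
t: 11.18
tcp_pos: [0.4067, 0.1901, 0.2197]
orientation: [-179.9, 0.2, 83.5]
ft_force: [0.5, -0.2, 0.4]
opening: 0.0475
```

Emit:
{"api": "play_rows", "payload": {"series": [0, 0, 0, 0, 0, 0, 0, 0, 0, 0, 0, 0, 0, 0, 0, 0, 0, 0], "hand": 6.0}}

```text
t: 11.43
tcp_pos: [0.4065, 0.1915, 0.2215]
orientation: [179.9, -0.1, 83.6]
ft_force: [0.4, 0.5, -0.2]
opening: 0.0598
```

Emit:
{"api": "play_rows", "payload": {"series": [0, 0, -4, 0, 0, 0, 0, 0, -8, 0, 0, 0, 0, 0, -12, 0, 0, 0, 0, 0, -16, 0, 0, 0, 0, 0, -16, 0, 0, 0, 0, 0, -16, 0, 0, 0]}}

```text
t: 11.93
tcp_pos: [0.4064, 0.1918, 0.3834]
orientation: [179.8, -0.3, 83.7]
ft_force: [-0.5, 0.8, -0.9]
opening: 0.06
```

```bash
python3 - <<'E'
from workcell import manip
from h import *
# camera view for nut at stud2: place TCP south of stud; camera sits ~7cm tool +x
goal(manip,[.61,-.19,.36],94.1,False)
goal(manip,[.613,.09,.40],94.1,False)
for n in('scene','side'):
    im=manip.snapshot(n);c=manip.get_calibration(n)
    print(n,[(b[2].round(1).tolist(),b[1].tolist()) for b in blobs(red(im),60)], sil(c,cyl(.416,.282,.004,.024,.054)), sil(c,cyl(.406,.192,.004,.024,.054)))
    cv2.imwrite(f'pics/{n}2.png',im[:,:,::-1])
E
```

```text
shift [-35.73  24.41   2.22] rot [  0.3  -0.3 -10.4] | t 11.9 tcp [0.4064 0.1918 0.3834] ori [179.8  -0.3  83.7] j1 -60 j7 -29 op 0.0600
shift [-7.84 21.65 -1.62] rot [  0.3  -0.3 -10.4] | t 11.9 tcp [0.4064 0.1918 0.3834] ori [179.8  -0.3  83.7] j1 -60 j7 -29 op 0.0600
scene [([308.9, 144.8], [302, 138, 14, 20, 158]), ([287.7, 156.9], [281, 150, 14, 19, 159])] [308.14532389 147.36678059] [286.7294751  158.15450677]
side [([196.8, 181.0], [186, 163, 22, 37, 525])] [194.52646849 172.78915127] [199.82353782 188.27538013]
```

```bash
python3 - <<'E'
from workcell import manip
from h import *
goal(manip,[.605,.15,.34],94.1,False)
E
```

```text
shift [-1.93 20.29  4.04] rot [ -0.   -0.  -10.4] | t 12.0 tcp [0.4055 0.1915 0.3805] ori [-180.    -0.    83.7] j1 -60 j7 -29 op 0.0599
```

Emit:
{"api": "play_rows", "payload": {"series": [-1.9, 20.3, 4, 0, 0, -10.4, -1.9, 20.3, 4, 0, 0, -10.4, -1.9, 20.3, 4, 0, 0, -10.4, -1.9, 20.3, 4, 0, 0, -10.4, -1.9, 20.3, 4, 0, 0, -10.4, -1.9, 20.3, 4, 0, 0, -10.4, -1.9, 20.3, 4, 0, 0, -10.4, -1.9, 20.3, 4, 0, 0, -10.4]}}

```text
t: 12.7
tcp_pos: [0.6048, 0.1499, 0.3385]
orientation: [-179.7, 0.1, 94.0]
ft_force: [-0.4, -1.4, -0.6]
opening: 0.06
```

```bash
python3 - <<'E'
from workcell import manip
from h import *
c=manip.get_calibration('wrist');im=manip.snapshot('wrist');goal(manip,[.6215,-.12,.34],94.1,False)
np.save('w3.npy',np.array([c],dtype=object),allow_pickle=True)
u=proj(c,[[.6025,.229,.104]])[0];print(u)
print(manip.boxes_of('wrist','nut2_mid'))
x,y=np.round(u).astype(int);x0,y0=max(x-50,0),max(y-40,0)
cr=im[y0:y0+80,x0:x0+100];print(x0,y0);cv2.imwrite('pics/n2.png',cv2.resize(cr[:,:,::-1],None,fx=6,fy=6,interpolation=cv2.INTER_CUBIC));cv2.imwrite('pics/w3.png',im[:,:,::-1])
E
```

```text
shift [-27.1   -0.21  -0.06] rot [-0.2  0.  -0. ] | t 12.8 tcp [0.6044 0.1505 0.3394] ori [-179.8    0.    94.1] j1 -40 j7 3 op 0.0597
[257.3191656   96.94103944]
[{'xy': [252.0, 92.7], 'confidence': 0.72}]
207 57
```

View pics/n2.png

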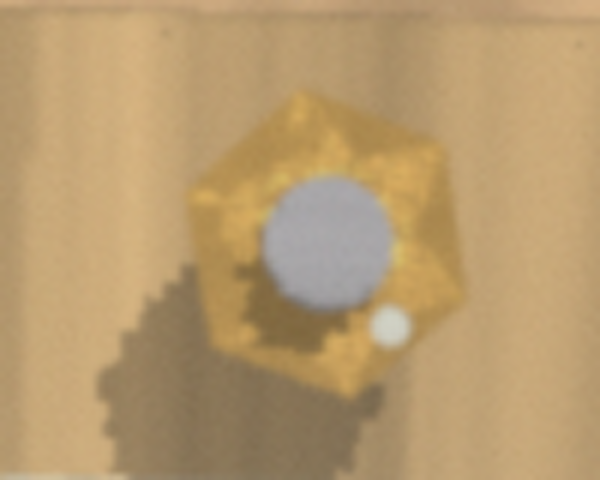

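The crop shows the bare stud top at raw (261.7,97.5) and the nut's white dot at (272,111.3).

```bash
python3 - <<'E'
from h import *
c=np.load('w3.npy',allow_pickle=True)[0]
st=plane(c,[[261.7,97.5]],.104)[0];print('stud',st)
for z in(.0945,.096,.097):
    d=plane(c,[[272,111.3]],z)[0];v=d-st;print(z,v[:2],np.hypot(*v[:2]),np.degrees(np.arctan2(v[1],v[0])))
# outline fit of hexagon prism
im=cv2.imread('pics/w3.png')[57:137,207:307][:,:,::-1].astype(int)
m=(im[:,:,0]-im[:,:,2]>75)
hsv=cv2.cvtColor(im.astype(np.uint8),cv2.COLOR_RGB2HSV);print(hsv[40,43],hsv[10,10],hsv[25,40],hsv[60,52])
E
```

```text
stud [0.60540163 0.22884989 0.104     ]
0.0945 [ 0.00809436 -0.00833057] 0.01161538128203802 -45.82389499707616
0.096 [ 0.00800375 -0.0083251 ] 0.011548471314120679 -46.12743951086634
0.097 [ 0.00794333 -0.00832145] 0.011504046486795714 -46.33176044248772
[ 17  86 161] [ 18 101 200] [ 19 138 177] [ 18 133 184]
```

Emit:
{"api": "play_rows", "payload": {"series": [-27.1, -0.2, 0, 0, 0, 0, -27.1, -0.2, 0, 0, 0, 0, -27.1, -0.2, 0, 0, 0, 0, -27.1, -0.2, 0, 0, 0, 0, -27.1, -0.2, 0, 0, 0, 0, -27.1, -0.2, 0, 0, 0, 0, -27.1, -0.2, 0, 0, 0, 0, -27.1, -0.2, 0, 0, 0, 0, -27.1, -0.2, 0, 0, 0, 0, -27.1, -0.2, 0, 0, 0, 0]}}

```text
t: 13.63
tcp_pos: [0.6226, -0.1179, 0.341]
orientation: [180.0, -0.1, 94.2]
ft_force: [0.3, 0.8, -0.2]
opening: 0.0601
```

```bash
python3 - <<'E'
from workcell import manip
from h import *
c=manip.get_calibration('wrist');im=manip.snapshot('wrist');goal(manip,[.6215,-.12,.34],94.1,False)
np.save('w4.npy',np.array([c],dtype=object),allow_pickle=True)
u=proj(c,[[.6215,-.0405,.104]])[0];print(u)
x,y=np.round(u).astype(int);x0,y0=max(x-50,0),max(y-40,0)
cr=im[y0:y0+80,x0:x0+100];print(x0,y0);cv2.imwrite('pics/n1.png',cv2.resize(cr[:,:,::-1],None,fx=6,fy=6,interpolation=cv2.INTER_CUBIC));cv2.imwrite('pics/w4.png',im[:,:,::-1])
E
```

```text
shift [-0.25 -0.15  0.09] rot [ 0.  -0.1  0.2] | t 13.7 tcp [ 0.6228 -0.1174  0.3409] ori [ 1.80e+02 -1.00e-01  9.43e+01] j1 -16 j7 29 op 0.0600
[257.61238989 101.25736171]
208 61
```

View pics/n1.png

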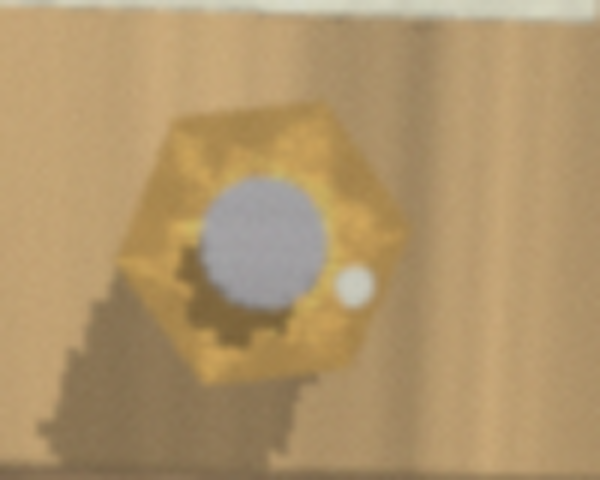

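Nut 1: stud top at raw (252.2,101.5), dot at (267,108.8).

```bash
python3 - <<'E'
from workcell import manip
from h import *
c=np.load('w4.npy',allow_pickle=True)[0]
st=plane(c,[[252.2,101.5]],.104)[0];print('stud',st)
v=plane(c,[[267,108.8]],.096)[0]-st;a=np.degrees(np.arctan2(v[1],v[0]));print(np.hypot(*v[:2]),a,'nut1~',np.radians(2.7-a))
print('yaws',[a+90+60*k for k in range(-3,4)])
y=a+90+120 
print(y);goal(manip,[*st[:2],.13],y)
E
```

```text
stud [ 0.61790356 -0.04092146  0.104     ]
0.011362154227550122 -20.202153038043843 nut1~ 0.3997179763094872
yaws [np.float64(-110.20215303804385), np.float64(-50.202153038043846), np.float64(9.797846961956154), np.float64(69.79784696195615), np.float64(129.79784696195617), np.float64(189.79784696195617), np.float64(249.79784696195617)]
189.79784696195617
shift [7.66 0.07 4.  ] rot [  0.1  -0.1 -95.5] | t 13.7 tcp [ 0.6228 -0.1174  0.3409] ori [ 1.80e+02 -1.00e-01  9.43e+01] j1 -16 j7 29 op 0.0600
```

Emit:
{"api": "play_rows", "payload": {"series": [7.7, 0.1, 3, 0, 0, -80, 7.7, 0.1, 3, 0, 0, -80, 7.7, 0.1, 3, 0, 0, -80, 7.7, 0.1, 3, 0, 0, -80, 7.7, 0.1, 3, 0, 0, -80, 7.7, 0.1, 3, 0, 0, -80, 7.7, 0.1, 3, 0, 0, -80, 7.7, 0.1, 3, 0, 0, -80, 7.7, 0.1, 3, 0, 0, -80, 7.7, 0.1, 3, 0, 0, -80, 7.7, 0.1, 3, 0, 0, -80, 7.7, 0.1, 3, 0, 0, -80]}}

```text
t: 14.68
tcp_pos: [0.6183, -0.0409, 0.3109]
orientation: [179.9, -0.0, 174.5]
ft_force: [0.6, 0.5, -0.1]
opening: 0.0599
```

```bash
python3 - <<'E'
from workcell import manip
from h import *
goal(manip,[.6179,-.0409,.14],249.8)
E
```

```text
shift [ 0.04 -0.01 -0.01] rot [  0.1   0.  -75.3] | t 14.7 tcp [ 0.6183 -0.0409  0.3109] ori [179.9  -0.  174.5] j1 -8 j7 92 op 0.0599
```

Emit:
{"api": "play_rows", "payload": {"series": [0, 0, 0, 0, 0, -7, 0, 0, 0, 0, 0, -15.3, 0, 0, 0, 0, 0, -15.3, 0, 0, 0, 0, 0, -15.3, 0, 0, 0, 0, 0, -15.3]}}

```text
t: 15.1
tcp_pos: [0.6184, -0.0426, 0.3108]
orientation: [180.0, 0.0, -170.8]
ft_force: [0.7, 0.4, 0.5]
opening: 0.0598
```

```bash
python3 - <<'E'
from workcell import manip
from h import *
goal(manip,[.6179,-.0409,.093],189.8)
print(.06+.022+(4-.4)*.002+.004)
E
```

```text
shift [0.03 0.17 4.68] rot [ 0.   0.  -0.6] | t 15.1 tcp [ 0.6184 -0.0426  0.3108] ori [ 180.     0.  -170.8] j1 -5 j7 105 op 0.0598
0.09319999999999999
```

Emit:
{"api": "play_rows", "payload": {"series": [0, 0.1, 2, 0, 0, -0.5, 0, 0.1, 4, 0, 0, -0.5, 0, 0.1, 4.7, 0, 0, -0.5, 0, 0.1, 4.7, 0, 0, -0.5, 0, 0.1, 4.7, 0, 0, -0.5, 0, 0.1, 4.7, 0, 0, -0.5, 0, 0.1, 4.7, 0, 0, -0.5]}}

```text
t: 15.68
tcp_pos: [0.6188, -0.0424, 0.2649]
orientation: [-180.0, 0.1, -170.2]
ft_force: [-0.1, -0.5, -0.6]
opening: 0.06
```

```bash
python3 - <<'E'
from workcell import manip
from h import *
goal(manip,[.6179,-.0409,.093],189.8)
E
```

```text
shift [0.06 0.16 0.09] rot [-0.   0.1  0. ] | t 15.7 tcp [ 0.6188 -0.0424  0.2649] ori [-1.800e+02  1.000e-01 -1.702e+02] j1 -5 j7 106 op 0.0600
```

Emit:
{"api": "play_rows", "payload": {"series": [0, 0.1, 0, 0, 0, 0, 0, 0.1, 0, 0, 0, 0, 0, 0.1, 0, 0, 0, 0, 0, 0.1, 0, 0, 0, 0, 0, 0.1, 0, 0, 0, 0, 0, 0.1, 0, 0, 0, 0, 0, 0.1, 0, 0, 0, 0], "hand": 2.5, "grip_force": 40}}

```text
t: 16.27
tcp_pos: [0.6182, -0.0415, 0.2638]
orientation: [-180.0, 0.0, -170.1]
ft_force: [-0.1, -0.1, 1.5]
opening: 0.0296
```

```bash
python3 - <<'E'
from workcell import manip
from h import *
goal(manip,[.6179,-.0409,.093],189.8);s=manip.state();print(s['ft_force'],s['wrist_torque'],s['opening'])
E
```

```text
shift [ 0.02  0.06 -0.02] rot [-0.   0.   0.1] | t 16.3 tcp [ 0.6182 -0.0415  0.2638] ori [-180.     0.  -170.1] j1 -5 j7 106 op 0.0296
[-0.0839098  -0.07154391  1.49813901] [-0.04716798  0.03722596  0.02145879] 0.029580467769920293
```

Emit:
{"api": "play_rows", "payload": {"series": [0, 0, 0.02, 0, 0, 7, 0, 0, 0.05, 0, 0, 14, 0, 0, 0.07, 0, 0, 21, 0, 0, 0.1, 0, 0, 28, 0, 0, 0.12, 0, 0, 35, 0, 0, 0.15, 0, 0, 42, 0, 0, 0.17, 0, 0, 49, 0, 0, 0.2, 0, 0, 56, 0, 0, 0.22, 0, 0, 63, 0, 0, 0.24, 0, 0, 70, 0, 0, 0.27, 0, 0, 77, 0, 0, 0.29, 0, 0, 84], "grip_force": 58}}

```text
t: 17.27
tcp_pos: [0.6177, -0.0425, 0.2609]
orientation: [-179.9, 0.1, 105.5]
ft_force: [-2.8, -2.8, 1.7]
opening: 0.0293
```

Emit:
{"api": "play_rows", "payload": {"series": [0, 0, 0.02, 0, 0, 7, 0, 0, 0.05, 0, 0, 14, 0, 0, 0.07, 0, 0, 21, 0, 0, 0.1, 0, 0, 28, 0, 0, 0.12, 0, 0, 35, 0, 0, 0.15, 0, 0, 42, 0, 0, 0.17, 0, 0, 49, 0, 0, 0.2, 0, 0, 56, 0, 0, 0.22, 0, 0, 63, 0, 0, 0.24, 0, 0, 70, 0, 0, 0.27, 0, 0, 77, 0, 0, 0.29, 0, 0, 84]}}

```text
t: 18.27
tcp_pos: [0.6168, -0.0422, 0.2579]
orientation: [-179.9, 0.2, 21.5]
ft_force: [-6.5, -0.4, 5.0]
opening: 0.0293
```

```bash
python3 - <<'E'
from workcell import manip
from h import *
goal(manip,[.6179,-.0409,.086],189.8-229);s=manip.state();print(s['ft_force'],s['wrist_torque'],s['opening'])
E
```

```text
shift [ 0.15 -0.08  0.09] rot [ 0.   0.2 60.7] | t 18.3 tcp [ 0.6168 -0.0422  0.2579] ori [-179.9    0.2   21.5] j1 -34 j7 -34 op 0.0293
[-6.49371982 -0.44951155  5.04540928] [-0.38332152  1.53334712  0.01045479] 0.029308466271178325
```

Emit:
{"api": "play_rows", "payload": {"series": [0, 0, 0.02, 0, 0, 7, 0, 0, 0.05, 0, 0, 14, 0, 0, 0.07, 0, 0, 21, 0, 0, 0.1, 0, 0, 28, 0, 0, 0.12, 0, 0, 35, 0, 0, 0.12, 0, 0, 40, 0, 0, 0.12, 0, 0, 45, 0, 0, 0.12, 0, 0, 50, 0, 0, 0.12, 0, 0, 55, 0, 0, 0.12, 0, 0, 60, 0, 0, 0.12, 0, 0, 60, 0, 0, 0.12, 0, 0, 60]}}

```text
t: 19.27
tcp_pos: [0.617, -0.0413, 0.2565]
orientation: [179.9, 0.2, -38.2]
ft_force: [-6.1, 0.6, 6.6]
opening: 0.0292
```

```bash
python3 - <<'E'
from workcell import manip
from h import *
goal(manip,[.6179,-.0409,.086],189.8-229);s=manip.state();print(s['ft_force'],s['wrist_torque'],s['opening'])
E
```

```text
shift [ 0.05 -0.09 -0.05] rot [0.1 0.2 1. ] | t 19.3 tcp [ 0.617  -0.0413  0.2565] ori [179.9   0.2 -38.2] j1 -41 j7 -85 op 0.0292
[-6.05821498  0.62135623  6.64504806] [ 0.21752138  1.53520165 -0.04761216] 0.02915618108462994
```

Emit:
{"api": "play_rows", "payload": {"series": [0, 0, 0, 0, 0, 0, 0, 0, 0, 0, 0, 0, 0, 0, 0, 0, 0, 0, 0, 0, -3, 0, 0, 0, 0, 0, -6, 0, 0, 0, 0, 0, -9, 0, 0, 0, 0, 0, -9, 0, 0, 0, 0, 0, -9, 0, 0, 0], "hand": 6}}

```text
t: 19.93
tcp_pos: [0.6187, -0.0414, 0.3482]
orientation: [-179.9, -0.1, -38.1]
ft_force: [-0.3, 0.1, -1.0]
opening: 0.0598
```

```bash
python3 - <<'E'
from workcell import manip
from h import *
c=manip.get_calibration('wrist');im=manip.snapshot('wrist');s=manip.state();print(s['tcp_pos'],s['orientation'])
np.save('w5.npy',np.array([c],dtype=object),allow_pickle=True)
u=proj(c,[[.6179,-.0409,.104]])[0];print(u)
x,y=np.round(u).astype(int);x0,y0=max(x-50,0),max(y-40,0)
cr=im[y0:y0+80,x0:x0+100];print(x0,y0);cv2.imwrite('pics/n1b.png',cv2.resize(cr[:,:,::-1],None,fx=6,fy=6,interpolation=cv2.INTER_CUBIC));cv2.imwrite('pics/w5.png',im[:,:,::-1])
goal(manip,[.6054,.2289,.14],164+0)
E
```

```text
[ 0.61823363 -0.04106769  0.34670977] [-1.79940167e+02 -4.05448697e-03 -3.81134262e+01]
[253.91598467 207.85187363]
204 168
shift [-17.67 -20.44   3.59] rot [-0.000e+00  1.000e-01  1.579e+02] | t 20.0 tcp [ 0.6182 -0.0411  0.3467] ori [-179.9   -0.   -38.1] j1 -44 j7 -89 op 0.0602
```

View pics/n1b.png

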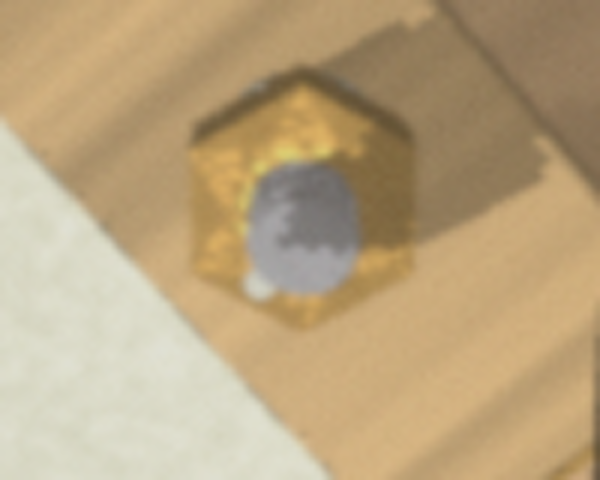

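The dot now shows at raw (247.3,216), beside the stud.

```bash
python3 - <<'E'
from h import *
c=np.load('w5.npy',allow_pickle=True)[0]
d=plane(c,[[247.3,216]],.089)[0]
for z,w in((.104,'top'),): print(plane(c,[[204+303/6,168+222/6],[204+303/6,168+235/6]],z))
# hex centre on top plane: corners crop (302,80),(190,150),(192,270),(302,328),(412,268),(414,140)
hx=plane(c,[[204+a/6,168+b/6] for a,b in((302,80),(190,150),(192,270),(302,328),(412,268),(414,140))],.089);print(hx[:,:2],hx.mean(0))
for s in([.6179,-.0409],hx.mean(0)[:2]):
    v=d[:2]-s;a=np.degrees(np.arctan2(v[1],v[0]));print(v,np.hypot(*v),a,'total turn',np.radians((2.7-a)%360))
E
```

```text
[[ 0.61939566 -0.04262438  0.104     ]
 [ 0.61805453 -0.04157763  0.104     ]]
[[ 0.63109503 -0.05169829]
 [ 0.63274702 -0.03422026]
 [ 0.61959213 -0.0239767 ]
 [ 0.60397925 -0.03052878]
 [ 0.60161442 -0.04741107]
 [ 0.61560092 -0.05833652]] [ 0.61743813 -0.04102861  0.089     ]
[-0.00591948  0.01133158] 0.012784564878736745 117.58202775230984 total turn 4.2781156715342785
[-0.00545761  0.01146019] 0.01269336414568625 115.46489175462601 total turn 4.3150666654063565
```

Emit:
{"api": "play_rows", "payload": {"series": [-17.7, -20.4, 0, 0, 0, -80, -17.7, -20.4, 0, 0, 0, -80, -17.7, -20.4, 0, 0, 0, -80, -17.7, -20.4, 0, 0, 0, -80, -17.7, -20.4, 0, 0, 0, -80, -17.7, -20.4, 0, 0, 0, -80, -17.7, -20.4, 0, 0, 0, -80, -17.7, -20.4, 0, 0, 0, -80, -17.7, -20.4, 0, 0, 0, -80, -17.7, -20.4, 0, 0, 0, -80, -17.7, -20.4, 0, 0, 0, -80, -17.7, -20.4, 0, 0, 0, -80]}}

```text
t: 20.98
tcp_pos: [0.6045, 0.2286, 0.3453]
orientation: [-179.9, 0.1, 42.1]
ft_force: [0.2, 0.2, 0.9]
opening: 0.0599
```

Emit:
{"api": "play_rows", "payload": {"series": [0, 0, 0, 0, 0, -80, 0, 0, 0, 0, 0, -80, 0, 0, 0, 0, 0, -80, 0, 0, 0, 0, 0, -80, 0, 0, 0, 0, 0, -80, 0, 0, 0, 0, 0, -80, 0, 0, 0, 0, 0, -80, 0, 0, 0, 0, 0, -80, 0, 0, 0, 0, 0, -80, 0, 0, 0, 0, 0, -80, 0, 0, 0, 0, 0, -80, 0, 0, 0, 0, 0, -80]}}

```text
t: 21.98
tcp_pos: [0.6047, 0.2283, 0.3456]
orientation: [-179.9, -0.1, 121.9]
ft_force: [0.6, -0.0, -0.1]
opening: 0.0599
```

```bash
python3 - <<'E'
from workcell import manip
from h import *
goal(manip,[.6054,.2289,.14],163.9)
E
```

```text
shift [0.01 0.1  3.46] rot [ -0.1  -0.1 -42. ] | t 22.0 tcp [0.6047 0.2283 0.3456] ori [-1.799e+02 -1.000e-01  1.219e+02] j1 -46 j7 24 op 0.0599
```

Emit:
{"api": "play_rows", "payload": {"series": [0, 0.1, 3.4, 0, 0, -42, 0, 0.1, 3.4, 0, 0, -42, 0, 0.1, 3.4, 0, 0, -42, 0, 0.1, 3.4, 0, 0, -42, 0, 0.1, 3.4, 0, 0, -42, 0, 0.1, 3.4, 0, 0, -42, 0, 0.1, 3.4, 0, 0, -42, 0, 0.1, 3.4, 0, 0, -42, 0, 0.1, 3.4, 0, 0, -42]}}

```text
t: 22.73
tcp_pos: [0.6057, 0.2289, 0.3122]
orientation: [-180.0, -0.0, 163.6]
ft_force: [-0.6, 0.4, 0.6]
opening: 0.0601
```

```bash
python3 - <<'E'
from workcell import manip
from h import *
goal(manip,[.6054,.2289,.0925],163.9)
E
```

```text
shift [ 0.03 -0.    4.87] rot [-0.  -0.  -0.3] | t 22.7 tcp [0.6057 0.2289 0.3122] ori [-180.    -0.   163.6] j1 -38 j7 61 op 0.0601
```

Emit:
{"api": "play_rows", "payload": {"series": [0, 0, 2, 0, 0, -0.3, 0, 0, 4, 0, 0, -0.3, 0, 0, 4.8, 0, 0, -0.3, 0, 0, 4.8, 0, 0, -0.3, 0, 0, 4.8, 0, 0, -0.3]}}

```text
t: 23.15
tcp_pos: [0.6058, 0.229, 0.2646]
orientation: [-180.0, -0.0, 164.1]
ft_force: [-0.2, -0.4, 1.2]
opening: 0.0604
```

Emit:
{"api": "play_rows", "payload": {"series": [0, 0, 0, 0, 0, 0, 0, 0, 0, 0, 0, 0, 0, 0, 0, 0, 0, 0, 0, 0, 0, 0, 0, 0, 0, 0, 0, 0, 0, 0, 0, 0, 0, 0, 0, 0, 0, 0, 0, 0, 0, 0], "hand": 2.5, "grip_force": 40}}

```text
t: 23.73
tcp_pos: [0.6059, 0.228, 0.2652]
orientation: [-179.9, -0.0, 164.1]
ft_force: [-1.8, -4.1, 5.0]
opening: 0.0296
```

```bash
python3 - <<'E'
from workcell import manip
from h import *
goal(manip,[.6054,.2289,.0925],163.9);s=manip.state();print(s['ft_force'],s['wrist_torque'],s['opening'])
E
```

```text
shift [0.07 0.07 0.17] rot [-0.1 -0.   0.2] | t 23.7 tcp [0.6059 0.228  0.2652] ori [-179.9   -0.   164.1] j1 -37 j7 63 op 0.0296
[-1.7984359  -4.13516698  5.01395171] [-0.88122162  0.57233328  0.02060973] 0.029559292809111418
```

Emit:
{"api": "play_rows", "payload": {"series": [0, 0, 0.02, 0, 0, 7, 0, 0, 0.05, 0, 0, 14, 0, 0, 0.07, 0, 0, 21, 0, 0, 0.1, 0, 0, 28, 0, 0, 0.12, 0, 0, 35, 0, 0, 0.15, 0, 0, 42, 0, 0, 0.17, 0, 0, 49, 0, 0, 0.2, 0, 0, 56, 0, 0, 0.22, 0, 0, 63, 0, 0, 0.24, 0, 0, 70, 0, 0, 0.27, 0, 0, 77, 0, 0, 0.29, 0, 0, 84], "grip_force": 58}}

```text
t: 24.73
tcp_pos: [0.6053, 0.2275, 0.2622]
orientation: [-179.9, 0.1, 79.8]
ft_force: [-5.6, -4.6, 7.9]
opening: 0.0293
```

Emit:
{"api": "play_rows", "payload": {"series": [0, 0, 0.02, 0, 0, 7, 0, 0, 0.05, 0, 0, 14, 0, 0, 0.07, 0, 0, 21, 0, 0, 0.1, 0, 0, 28, 0, 0, 0.12, 0, 0, 35, 0, 0, 0.15, 0, 0, 42, 0, 0, 0.17, 0, 0, 49, 0, 0, 0.2, 0, 0, 56, 0, 0, 0.22, 0, 0, 63, 0, 0, 0.24, 0, 0, 70, 0, 0, 0.27, 0, 0, 77, 0, 0, 0.29, 0, 0, 84]}}

```text
t: 25.73
tcp_pos: [0.6048, 0.2282, 0.2593]
orientation: [180.0, 0.2, -4.2]
ft_force: [-7.2, -4.4, 10.1]
opening: 0.0291
```

Emit:
{"api": "play_rows", "payload": {"series": [0, 0, 0.02, 0, 0, 6, 0, 0, 0.04, 0, 0, 12, 0, 0, 0.05, 0, 0, 17, 0, 0, 0.05, 0, 0, 22, 0, 0, 0.05, 0, 0, 27, 0, 0, 0.05, 0, 0, 32, 0, 0, 0.05, 0, 0, 37, 0, 0, 0.05, 0, 0, 37, 0, 0, 0.05, 0, 0, 37]}}

```text
t: 26.48
tcp_pos: [0.6049, 0.2287, 0.2588]
orientation: [179.9, 0.1, -40.8]
ft_force: [-7.2, -3.0, 8.8]
opening: 0.0292
```

```bash
python3 - <<'E'
from workcell import manip
from h import *
goal(manip,[.6054,.2289,.086],164.1-205);s=manip.state();print(s['ft_force'],s['wrist_torque'],s['opening'])
E
```

```text
shift [ 0.03 -0.05  0.18] rot [0.1 0.1 0.1] | t 26.5 tcp [0.6049 0.2287 0.2588] ori [ 1.799e+02  1.000e-01 -4.080e+01] j1 -65 j7 -111 op 0.0292
[-7.20163841 -3.04355397  8.84951118] [-0.52159007  1.85004564 -0.06436069] 0.029198623891427716
```

Emit:
{"api": "play_rows", "payload": {"series": [0, 0, 0, 0, 0, 0, 0, 0, 0, 0, 0, 0, 0, 0, 0, 0, 0, 0, 0, 0, -3, 0, 0, 0, 0, 0, -6, 0, 0, 0, 0, 0, -10, 0, 0, 0, 0, 0, -13, 0, 0, 0, 0, 0, -13, 0, 0, 0, 0, 0, -13, 0, 0, 0], "hand": 6}}

```text
t: 27.23
tcp_pos: [0.6062, 0.2292, 0.3899]
orientation: [-179.8, -0.1, -40.8]
ft_force: [-0.1, -0.6, -1.0]
opening: 0.0603
```

```bash
python3 - <<'E'
from workcell import manip
from h import *
c=manip.get_calibration('wrist');im=manip.snapshot('wrist');s=manip.state();print(s['tcp_pos'],s['orientation'])
np.save('w6.npy',np.array([c],dtype=object),allow_pickle=True)
u=proj(c,[[.6054,.2289,.104]])[0];print(u)
x,y=np.round(u).astype(int);x0,y0=max(x-50,0),max(y-40,0)
cr=im[y0:y0+80,x0:x0+100];print(x0,y0);cv2.imwrite('pics/n2b.png',cv2.resize(cr[:,:,::-1],None,fx=6,fy=6,interpolation=cv2.INTER_CUBIC));cv2.imwrite('pics/w6.png',im[:,:,::-1])
goal(manip,[.5,-.22,.42],60,False)
E
```

```text
[0.60572667 0.22938537 0.38817751] [-1.79948091e+02  2.88052345e-02 -4.08003871e+01]
[254.80200409 192.52585794]
205 153
shift [21.36 40.92 -3.23] rot [-1.000e-01 -0.000e+00 -1.008e+02] | t 27.3 tcp [0.6057 0.2294 0.3882] ori [-179.9    0.   -40.8] j1 -69 j7 -116 op 0.0602
```

View pics/n2b.png

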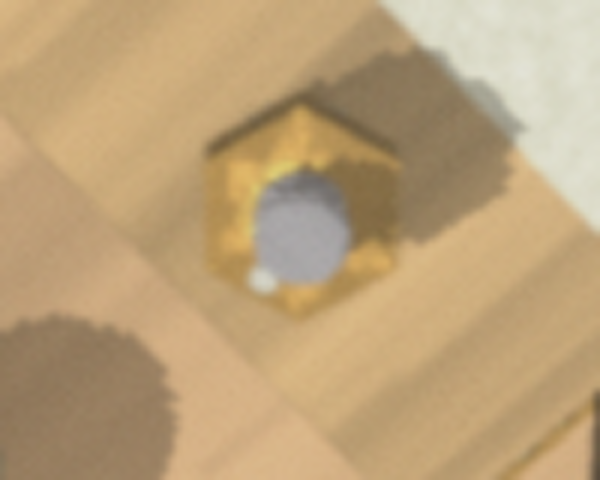

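```bash
python3 - <<'E'
from workcell import manip
from h import *
goal(manip,[.46,-.30,.45],62,False)
E
```

```text
shift [23.56 49.59 -6.24] rot [-1.000e-01 -0.000e+00 -1.028e+02] | t 27.3 tcp [0.6057 0.2294 0.3882] ori [-179.9    0.   -40.8] j1 -69 j7 -116 op 0.0602
```

Emit:
{"api": "play_rows", "payload": {"series": [23.6, 49.6, -6.2, 0, 0, -102.8, 23.6, 49.6, -6.2, 0, 0, -102.8, 23.6, 49.6, -6.2, 0, 0, -102.8, 23.6, 49.6, -6.2, 0, 0, -102.8, 23.6, 49.6, -6.2, 0, 0, -102.8, 23.6, 49.6, -6.2, 0, 0, -102.8, 23.6, 49.6, -6.2, 0, 0, -102.8, 23.6, 49.6, -6.2, 0, 0, -102.8, 23.6, 49.6, -6.2, 0, 0, -102.8, 23.6, 49.6, -6.2, 0, 0, -102.8, 23.6, 49.6, -6.2, 0, 0, -102.8, 23.6, 49.6, -6.2, 0, 0, -102.8], "hand": 9.19}}

```text
t: 28.28
tcp_pos: [0.4733, -0.2501, 0.4434]
orientation: [-179.9, 0.0, 45.3]
ft_force: [1.5, -0.9, -0.3]
opening: 0.0919
```

```bash
python3 - <<'E'
from workcell import manip
from h import *
goal(manip,[.46,-.30,.45],62,False)
E
```

```text
shift [-4.48  2.56 -0.66] rot [ -0.1  -0.  -16.7] | t 28.3 tcp [ 0.4733 -0.2501  0.4434] ori [-179.9    0.    45.3] j1 -25 j7 -0 op 0.0919
```

Emit:
{"api": "play_rows", "payload": {"series": [-4.5, 2.5, -0.6, 0, 0, -16.7, -4.5, 2.5, -0.6, 0, 0, -16.7, -4.5, 2.5, -0.6, 0, 0, -16.7, -4.5, 2.5, -0.6, 0, 0, -16.7, -4.5, 2.5, -0.6, 0, 0, -16.7, -4.5, 2.5, -0.6, 0, 0, -16.7]}}

```text
t: 28.78
tcp_pos: [0.4605, -0.2976, 0.4494]
orientation: [-179.9, 0.0, 61.6]
ft_force: [-0.4, -0.5, -0.9]
opening: 0.0921
```

```bash
python3 - <<'E'
from workcell import manip
from h import *
S,D=[manip.get_calibration(n) for n in('scene','side')]
c=manip.get_calibration('wrist');im=manip.snapshot('wrist')
cv2.imwrite('pics/w7.png',im[:,:,::-1]);goal(manip,[.46,-.30,.45],62,False)
bw=manip.boxes_of('wrist','doughnut1')
for b in bw: print(b['confidence'],b['xy'],plane(c,[b['xy']],.015)[0].round(4))
for n,cc in(('scene',S),('side',D)):
    i2=manip.snapshot(n);cv2.imwrite(f'pics/{n}3.png',i2[:,:,::-1])
    for b in manip.boxes_of(n,'doughnut1'): print(n,round(b['confidence'],2),np.round(b['xy']),plane(cc,[b['xy']],.015)[0].round(4))
E
```

```text
shift [-0.25  0.07 -0.04] rot [-0.1  0.  -0.3] | t 28.8 tcp [ 0.4606 -0.2975  0.4496] ori [-179.9    0.    61.7] j1 -16 j7 20 op 0.0919
0.93 [309.0, 208.2] [ 0.5009 -0.3892  0.015 ]
0.83 [99.0, 194.0] [ 0.2558 -0.2338  0.015 ]
0.81 [232.9, 119.9] [ 0.4663 -0.2344  0.015 ]
0.77 [140.7, 220.3] [ 0.285  -0.2931  0.015 ]
0.67 [284.6, 146.0] [ 0.51   -0.2962  0.015 ]
scene 0.85 [155. 283.] [ 0.5037 -0.3906  0.015 ]
scene 0.82 [184. 266.] [ 0.5119 -0.3016  0.015 ]
scene 0.65 [191. 240.] [ 0.4553 -0.2363  0.015 ]
scene 0.56 [308. 213.] [0.6058 0.0946 0.015 ]
scene 0.5 [138. 219.] [ 0.2917 -0.3122  0.015 ]
scene 0.19 [308. 149.] [0.4119 0.2885 0.015 ]
side 0.87 [318. 324.] [ 0.4958 -0.3802  0.015 ]
side 0.86 [212. 336.] [ 0.2738 -0.3176  0.015 ]
side 0.78 [278. 284.] [ 0.4641 -0.2411  0.015 ]
side 0.74 [305. 296.] [ 0.5061 -0.3016  0.015 ]
side 0.71 [192. 310.] [ 0.255  -0.2353  0.015 ]
```

View pics/w7.png

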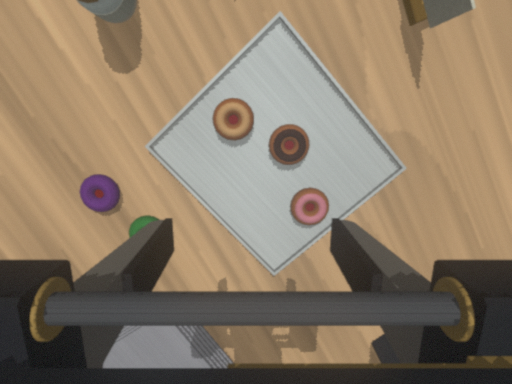

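The wrist view shows pale (233,119), choc (289,145) and pink (310,207) on the pan, all untouched. The purple and green rings are off it. Jaws along yaw ~104 stay clear of the rim and the neighbouring doughnuts.

```bash
python3 - <<'E'
from workcell import manip
from h import *
c=manip.get_calibration('wrist')
for p in((233,119),(289,145),(310,207)): print(plane(c,[p],.016)[0])
goal(manip,[.5,-.387,.10],104);goal(manip,[.5,-.387,.026],104)
E
```

```text
[ 0.46734111 -0.23424409  0.016     ]
[ 0.51609434 -0.29851476  0.016     ]
[ 0.50339199 -0.38903937  0.016     ]
shift [-5.95  7.71 17.92] rot [ -0.   -0.  -42.3] | t 29.1 tcp [ 0.4603 -0.2981  0.4502] ori [-180.     0.    61.7] j1 -16 j7 20 op 0.0919
shift [-5.95  7.72 25.32] rot [ -0.   -0.  -42.3] | t 29.1 tcp [ 0.4603 -0.2981  0.4502] ori [-180.     0.    61.7] j1 -16 j7 20 op 0.0919
```

Emit:
{"api": "play_rows", "payload": {"series": [-6, 7.9, 18, 0, 0, -42.3, -6, 7.9, 18, 0, 0, -42.3, -6, 7.9, 18, 0, 0, -42.3, -6, 7.9, 18, 0, 0, -42.3, -6, 7.9, 18, 0, 0, -42.3, -6, 7.9, 18, 0, 0, -42.3, -6, 7.9, 18, 0, 0, -42.3, -6, 7.9, 18, 0, 0, -42.3, -6, 7.9, 18, 0, 0, -42.3], "hand": 7.8, "grip_force": 20}}

```text
t: 29.83
tcp_pos: [0.5014, -0.3889, 0.2717]
orientation: [179.9, 0.1, 103.8]
ft_force: [0.1, -0.7, 0.1]
opening: 0.0775
```

```bash
python3 - <<'E'
from workcell import manip
from h import *
goal(manip,[.502,-.388,.026],104)
im=manip.snapshot('wrist');cv2.imwrite('pics/w8.png',im[:,:,::-1])
E
```

```text
shift [0.09 0.07 7.47] rot [ 0.1  0.1 -0.2] | t 29.8 tcp [ 0.5014 -0.3889  0.2717] ori [1.799e+02 1.000e-01 1.038e+02] j1 10 j7 71 op 0.0775
```

View pics/w8.png

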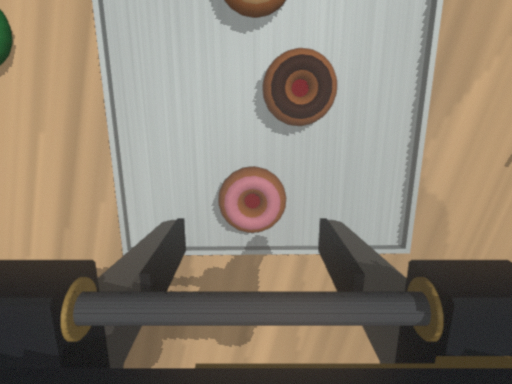

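Pink sits at (252,200), centred between the fingers with the rim clear. Descend and grip.

Emit:
{"api": "play_rows", "payload": {"series": [0.1, 0, 3, 0, 0, 0, 0.1, 0, 5, 0, 0, 0, 0.1, 0, 7, 0, 0, 0, 0.1, 0, 7.4, 0, 0, 0, 0.1, 0, 7.4, 0, 0, 0, 0.1, 0, 7.4, 0, 0, 0]}}

```text
t: 30.38
tcp_pos: [0.5014, -0.388, 0.1979]
orientation: [179.9, 0.1, 103.9]
ft_force: [0.5, -0.5, 0.4]
opening: 0.0782
```

Emit:
{"api": "play_rows", "payload": {"series": [0, 0, 0, 0, 0, 0, 0, 0, 0, 0, 0, 0, 0, 0, 0, 0, 0, 0, 0, 0, 0, 0, 0, 0, 0, 0, 0, 0, 0, 0, 0, 0, 0, 0, 0, 0, 0, 0, 0, 0, 0, 0], "hand": 4.9}}

```text
t: 30.97
tcp_pos: [0.501, -0.3882, 0.1971]
orientation: [179.9, 0.0, 103.9]
ft_force: [-0.4, 0.0, 6.6]
opening: 0.0535
```

Emit:
{"api": "play_rows", "payload": {"series": [0, 0, -2, 0, 0, 0, 0, 0, -5, 0, 0, 0, 0, 0, -9, 0, 0, 0, 0, 0, -13, 0, 0, 0, 0, 0, -13, 0, 0, 0, 0, 0, -13, 0, 0, 0]}}

```text
t: 31.47
tcp_pos: [0.5011, -0.3885, 0.3287]
orientation: [179.8, 0.2, 103.9]
ft_force: [0.3, 1.3, -1.5]
opening: 0.0536
```

```bash
python3 - <<'E'
from workcell import manip
from h import *
a=np.radians(2.7)
for d in(.07,): goal(manip,[.6117-np.sin(a)*d,.094+np.cos(a)*d,.156],92.7)
im=manip.snapshot('wrist');cv2.imwrite('pics/w9.png',im[:,:,::-1])
c=manip.get_calibration('wrist')
E
```

```text
shift [51.03 23.72  0.1 ] rot [ 0.2  0.2 11.2] | t 31.5 tcp [ 0.5011 -0.3885  0.3287] ori [179.8   0.2 103.9] j1 8 j7 69 op 0.0536
```

View pics/w9.png

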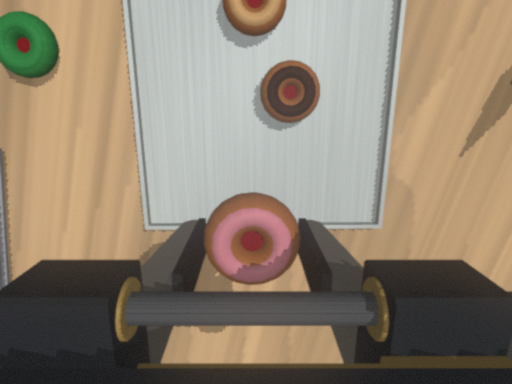

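Pink is held level. Carry it to the riser.

Emit:
{"api": "play_rows", "payload": {"series": [51, 23.7, 0, 0, 0, 11.2, 51, 23.7, 0, 0, 0, 11.2, 51, 23.7, 0, 0, 0, 11.2, 51, 23.7, 0, 0, 0, 11.2, 51, 23.7, 0, 0, 0, 11.2, 51, 23.7, 0, 0, 0, 11.2, 51, 23.7, 0, 0, 0, 11.2, 51, 23.7, 0, 0, 0, 11.2, 51, 23.7, 0, 0, 0, 11.2, 51, 23.7, 0, 0, 0, 11.2, 51, 23.7, 0, 0, 0, 11.2, 51, 23.7, 0, 0, 0, 11.2]}}

```text
t: 32.52
tcp_pos: [0.5953, 0.1051, 0.3243]
orientation: [-179.8, 0.1, 92.7]
ft_force: [1.7, -0.9, -1.0]
opening: 0.0533
```

```bash
python3 - <<'E'
from workcell import manip
from h import *
a=np.radians(2.7)
for d in(.07,): goal(manip,[.6117-np.sin(a)*d,.094+np.cos(a)*d,.12],92.7)
E
```

```text
shift [5.82 1.6  3.32] rot [-0.2  0.1  0. ] | t 32.5 tcp [0.5953 0.1051 0.3243] ori [-1.798e+02  1.000e-01  9.270e+01] j1 -42 j7 11 op 0.0533
```

Emit:
{"api": "play_rows", "payload": {"series": [5.6, 1.4, 0, 0, 0, 0, 5.6, 1.4, 0, 0, 0, 0, 5.6, 1.4, 3.2, 0, 0, 0, 5.6, 1.4, 3.2, 0, 0, 0, 5.6, 1.4, 3.2, 0, 0, 0, 5.6, 1.4, 3.2, 0, 0, 0]}}

```text
t: 33.02
tcp_pos: [0.6073, 0.1579, 0.294]
orientation: [-179.9, 0.1, 92.6]
ft_force: [-0.1, -0.7, 0.8]
opening: 0.0534
```

```bash
python3 - <<'E'
from workcell import manip
from h import *
a=np.radians(2.7)
for d in(.07,): goal(manip,[.6117-np.sin(a)*d,.094+np.cos(a)*d,.083],92.7)
E
```

```text
shift [0.61 0.14 4.  ] rot [-0.1  0.1 -0.1] | t 33.0 tcp [0.6073 0.1579 0.294 ] ori [-1.799e+02  1.000e-01  9.260e+01] j1 -45 j7 8 op 0.0534
```

Emit:
{"api": "play_rows", "payload": {"series": [0.5, 0.1, 2, 0, 0, 0, 0.5, 0.1, 3, 0, 0, 0, 0.5, 0.1, 3.6, 0, 0, 0, 0.5, 0.1, 4, 0, 0, 0, 0.5, 0.1, 4, 0, 0, 0, 0.5, 0.1, 4, 0, 0, 0]}}

```text
t: 33.52
tcp_pos: [0.6084, 0.164, 0.2548]
orientation: [180.0, 0.0, 92.7]
ft_force: [-0.0, -0.1, -1.2]
opening: 0.0534
```

Emit:
{"api": "play_rows", "payload": {"series": [0, 0, 0, 0, 0, 0, 0, 0, 0, 0, 0, 0, 0, 0, 0, 0, 0, 0, 0, 0, 0, 0, 0, 0, 0, 0, -5, 0, 0, 0, 0, 0, -8, 0, 0, 0, 0, 0, -12, 0, 0, 0, 0, 0, -12, 0, 0, 0, 0, 0, -12, 0, 0, 0], "hand": 7}}

```text
t: 34.27
tcp_pos: [0.6088, 0.1644, 0.3771]
orientation: [179.7, -0.1, 92.7]
ft_force: [-0.7, -0.5, -0.6]
opening: 0.07
```

```bash
python3 - <<'E'
from workcell import manip
from h import *
c=manip.get_calibration('wrist');im=manip.snapshot('wrist');cv2.imwrite('pics/w10.png',im[:,:,::-1])
for b in manip.boxes_of('wrist','doughnut1'): print(b['confidence'],b['xy'],plane(c,[b['xy']],.071)[0].round(4))
for n in('scene','side'):
    cc=manip.get_calibration(n);manip.snapshot(n)
    for b in manip.boxes_of(n,'doughnut1'): print(n,round(b['confidence'],2),np.round(b['xy']),plane(cc,[b['xy']],.016)[0].round(4),plane(cc,[b['xy']],.071)[0].round(4))
goal(manip,[.46,-.28,.42],62,False)
E
```

```text
0.82 [249.4, 185.5] [0.6086 0.1672 0.071 ]
scene 0.76 [326. 190.] [0.577  0.2016 0.016 ] [0.6038 0.1624 0.071 ]
scene 0.76 [134. 216.] [ 0.2767 -0.3149  0.016 ] [ 0.3185 -0.3284  0.071 ]
scene 0.58 [154. 201.] [ 0.2659 -0.2378  0.016 ] [ 0.3083 -0.2551  0.071 ]
scene 0.56 [185. 267.] [ 0.5169 -0.2996  0.016 ] [ 0.5467 -0.3138  0.071 ]
scene 0.56 [193. 242.] [ 0.4652 -0.2363  0.016 ] [ 0.4976 -0.2537  0.071 ]
scene 0.33 [299. 216.] [0.5958 0.0652 0.016 ] [0.6216 0.0328 0.071 ]
side 0.95 [192. 311.] [ 0.2538 -0.2383  0.016 ] [ 0.2463 -0.2834  0.071 ]
side 0.8 [213. 336.] [ 0.2759 -0.3182  0.016 ] [ 0.2668 -0.3576  0.071 ]
side 0.66 [188. 190.] [0.3755 0.2218 0.016 ] [0.3594 0.1444 0.071 ]
side 0.64 [276. 285.] [ 0.4586 -0.2431  0.016 ] [ 0.4367 -0.2878  0.071 ]
side 0.63 [308. 293.] [ 0.5169 -0.2965  0.016 ] [ 0.4909 -0.3375  0.071 ]
side 0.55 [261. 164.] [0.6399 0.2632 0.016 ] [0.6052 0.1828 0.071 ]
shift [-43.7  -16.89  -4.63] rot [-0.1  0.1 30.7] | t 34.6 tcp [0.6078 0.1646 0.3729] ori [-1.799e+02  1.000e-01  9.270e+01] j1 -48 j7 4 op 0.0702
```

```bash
python3 - <<'E'
from workcell import manip
from h import *
goal(manip,[.513,-.298,.16],104)
E
```

```text
shift [-45.75 -11.67   4.26] rot [ -0.1   0.  -11.3] | t 34.6 tcp [0.6078 0.1646 0.3729] ori [-1.799e+02  1.000e-01  9.270e+01] j1 -48 j7 4 op 0.0702
```

Emit:
{"api": "play_rows", "payload": {"series": [-45.8, -11.7, 4.2, 0, 0, -11.3, -45.8, -11.7, 4.2, 0, 0, -11.3, -45.8, -11.7, 4.2, 0, 0, -11.3, -45.8, -11.7, 4.2, 0, 0, -11.3, -45.8, -11.7, 4.2, 0, 0, -11.3, -45.8, -11.7, 4.2, 0, 0, -11.3, -45.8, -11.7, 4.2, 0, 0, -11.3, -45.8, -11.7, 4.2, 0, 0, -11.3, -45.8, -11.7, 4.2, 0, 0, -11.3, -45.8, -11.7, 4.2, 0, 0, -11.3, -45.8, -11.7, 4.2, 0, 0, -11.3, -45.8, -11.7, 4.2, 0, 0, -11.3], "hand": 7.8}}

```text
t: 35.57
tcp_pos: [0.5101, -0.3045, 0.3317]
orientation: [-179.8, 0.2, 103.6]
ft_force: [-0.1, -0.1, 0.9]
opening: 0.0781
```

Emit:
{"api": "play_rows", "payload": {"series": [0, 0, 0, 0, 0, 0, 0, 0, 0, 0, 0, 0, 0, 0, 0, 0, 0, 0]}}

```text
t: 35.82
tcp_pos: [0.5136, -0.2973, 0.3316]
orientation: [-180.0, -0.1, 104.1]
ft_force: [0.3, 0.2, 0.6]
opening: 0.0775
```

```bash
python3 - <<'E'
from workcell import manip
from h import *
c=manip.get_calibration('wrist');im=manip.snapshot('wrist');cv2.imwrite('pics/w11.png',im[:,:,::-1])
for b in manip.boxes_of('wrist','doughnut1'): print(b['confidence'],b['xy'],plane(c,[b['xy']],.016)[0].round(4))
goal(manip,[.513,-.298,.10],104)
E
```

```text
0.82 [219.5, 109.3] [ 0.468  -0.2346  0.016 ]
0.81 [19.7, 143.4] [ 0.2926 -0.3107  0.016 ]
0.67 [250.0, 185.2] [ 0.5125 -0.2971  0.016 ]
0.6 [7.4, 50.7] [ 0.2771 -0.2314  0.016 ]
shift [-0.11 -0.13  6.1 ] rot [-0.  -0.1  0.2] | t 35.9 tcp [ 0.514  -0.2966  0.332 ] ori [-1.800e+02 -1.000e-01  1.042e+02] j1 -3 j7 62 op 0.0783
```

Choc is confirmed at (.5125,-.297), unmoved. Descend to grasp z 0.026, a further 13.5 cm.

Emit:
{"api": "play_rows", "payload": {"series": [0, -0.1, 4, 0, 0, 0, 0, -0.1, 8, 0, 0, 0, 0, -0.1, 11, 0, 0, 0, 0, -0.1, 13, 0, 0, 0, 0, -0.1, 13.5, 0, 0, 0, 0, -0.1, 13.5, 0, 0, 0, 0, -0.1, 13.5, 0, 0, 0]}}

```text
t: 36.5
tcp_pos: [0.5129, -0.2978, 0.1977]
orientation: [180.0, -0.0, 104.1]
ft_force: [-0.8, 1.1, -0.5]
opening: 0.0777
```

Emit:
{"api": "play_rows", "payload": {"series": [0, 0, 0, 0, 0, 0, 0, 0, 0, 0, 0, 0, 0, 0, 0, 0, 0, 0, 0, 0, 0, 0, 0, 0, 0, 0, 0, 0, 0, 0, 0, 0, 0, 0, 0, 0, 0, 0, 0, 0, 0, 0], "hand": 4.9}}

```text
t: 37.08
tcp_pos: [0.5125, -0.2988, 0.1979]
orientation: [179.9, 0.0, 104.0]
ft_force: [-0.3, 2.3, 5.2]
opening: 0.0532
```

Emit:
{"api": "play_rows", "payload": {"series": [0, 0, -2, 0, 0, 0, 0, 0, -5, 0, 0, 0, 0, 0, -9, 0, 0, 0, 0, 0, -13, 0, 0, 0, 0, 0, -13, 0, 0, 0, 0, 0, -13, 0, 0, 0]}}

```text
t: 37.58
tcp_pos: [0.5125, -0.2993, 0.3294]
orientation: [179.8, 0.1, 104.0]
ft_force: [0.1, 0.2, -1.1]
opening: 0.0536
```

```bash
python3 - <<'E'
from workcell import manip
from h import *
goal(manip,[.6117,.094,.156],92.7)
E
```

```text
shift [35.75 19.16  0.22] rot [ 0.2  0.1 11.3] | t 37.6 tcp [ 0.5125 -0.2993  0.3294] ori [1.798e+02 1.000e-01 1.040e+02] j1 -3 j7 63 op 0.0536
```

Emit:
{"api": "play_rows", "payload": {"series": [35.8, 19.2, 0, 0, 0, 11.3, 35.8, 19.2, 0, 0, 0, 11.3, 35.8, 19.2, 0, 0, 0, 11.3, 35.8, 19.2, 0, 0, 0, 11.3, 35.8, 19.2, 0, 0, 0, 11.3, 35.8, 19.2, 0, 0, 0, 11.3, 35.8, 19.2, 0, 0, 0, 11.3, 35.8, 19.2, 0, 0, 0, 11.3, 35.8, 19.2, 0, 0, 0, 11.3, 35.8, 19.2, 0, 0, 0, 11.3, 35.8, 19.2, 0, 0, 0, 11.3, 35.8, 19.2, 0, 0, 0, 11.3]}}

```text
t: 38.58
tcp_pos: [0.611, 0.0976, 0.325]
orientation: [-179.8, 0.1, 93.0]
ft_force: [0.0, -0.7, -1.6]
opening: 0.0532
```

```bash
python3 - <<'E'
from workcell import manip
from h import *
goal(manip,[.6117,.094,.083],92.7)
E
```

```text
shift [-0.36  0.07  7.1 ] rot [-0.2  0.1  0.3] | t 38.6 tcp [0.611  0.0976 0.325 ] ori [-1.798e+02  1.000e-01  9.300e+01] j1 -42 j7 14 op 0.0532
```

Emit:
{"api": "play_rows", "payload": {"series": [-0.2, 0, 0, 0, 0, 0, -0.2, 0, 2.5, 0, 0, 0, -0.2, 0, 5, 0, 0, 0, -0.2, 0, 6.4, 0, 0, 0, -0.2, 0, 7.1, 0, 0, 0, -0.2, 0, 7.1, 0, 0, 0, -0.2, 0, 7.1, 0, 0, 0]}}

```text
t: 39.17
tcp_pos: [0.612, 0.092, 0.2567]
orientation: [180.0, 0.0, 92.6]
ft_force: [-0.0, 0.0, -0.4]
opening: 0.0534
```

Emit:
{"api": "play_rows", "payload": {"series": [0, 0, 0, 0, 0, 0]}}

```text
t: 39.25
tcp_pos: [0.6122, 0.0925, 0.2573]
orientation: [179.9, -0.0, 92.7]
ft_force: [0.1, -0.1, -1.0]
opening: 0.0535
```

Emit:
{"api": "play_rows", "payload": {"series": [0, 0, 0.15, 0, 0, 0, 0, 0, 0.25, 0, 0, 0, 0, 0, 0.25, 0, 0, 0]}}

```text
t: 39.5
tcp_pos: [0.6117, 0.0932, 0.2542]
orientation: [180.0, -0.0, 92.8]
ft_force: [-0.8, -0.7, -0.1]
opening: 0.0537
```

Emit:
{"api": "play_rows", "payload": {"series": [0, 0, 0, 0, 0, 0, 0, 0, 0, 0, 0, 0, 0, 0, 0, 0, 0, 0, 0, 0, 0, 0, 0, 0, 0, 0, -5, 0, 0, 0, 0, 0, -8, 0, 0, 0, 0, 0, -12, 0, 0, 0, 0, 0, -12, 0, 0, 0, 0, 0, -12, 0, 0, 0], "hand": 7}}

```text
t: 40.25
tcp_pos: [0.6123, 0.0929, 0.3764]
orientation: [179.7, -0.1, 92.7]
ft_force: [0.0, 0.2, -0.5]
opening: 0.07
```

```bash
python3 - <<'E'
from workcell import manip
from h import *
c=manip.get_calibration('wrist');im=manip.snapshot('wrist');cv2.imwrite('pics/w12.png',im[:,:,::-1])
for b in manip.boxes_of('wrist','doughnut1'): print(b['confidence'],b['xy'],plane(c,[b['xy']],.071)[0].round(4))
goal(manip,[.467,-.2345,.16],104)
E
```

```text
0.94 [250.4, 109.0] [0.6098 0.1652 0.071 ]
0.66 [246.7, 186.0] [0.6096 0.0951 0.071 ]
0.52 [419.9, 156.1] [0.7676 0.1308 0.071 ]
shift [-32.05 -15.98   4.22] rot [ -0.1  -0.  -11.2] | t 40.4 tcp [0.6112 0.0933 0.3731] ori [-179.9   -0.    92.8] j1 -44 j7 12 op 0.0698
```

Emit:
{"api": "play_rows", "payload": {"series": [-32, -16, 4.2, 0, 0, -11.2, -32, -16, 4.2, 0, 0, -11.2, -32, -16, 4.2, 0, 0, -11.2, -32, -16, 4.2, 0, 0, -11.2, -32, -16, 4.2, 0, 0, -11.2, -32, -16, 4.2, 0, 0, -11.2, -32, -16, 4.2, 0, 0, -11.2, -32, -16, 4.2, 0, 0, -11.2, -32, -16, 4.2, 0, 0, -11.2, -32, -16, 4.2, 0, 0, -11.2, -32, -16, 4.2, 0, 0, -11.2, -32, -16, 4.2, 0, 0, -11.2], "hand": 7.8}}

```text
t: 41.35
tcp_pos: [0.4673, -0.2333, 0.3308]
orientation: [-179.9, -0.1, 104.0]
ft_force: [-0.2, 0.7, 0.6]
opening: 0.0783
```

```bash
python3 - <<'E'
from workcell import manip
from h import *
c=manip.get_calibration('wrist');im=manip.snapshot('wrist')
for b in manip.boxes_of('wrist','doughnut1'): print(b['confidence'],b['xy'],plane(c,[b['xy']],.016)[0].round(4))
goal(manip,[.467,-.2345,.026],104)
E
```

```text
0.89 [33.1, 132.4] [ 0.2579 -0.2328  0.016 ]
0.74 [250.7, 186.3] [ 0.4667 -0.234   0.016 ]
0.58 [57.3, 214.5] [ 0.287  -0.3085  0.016 ]
shift [-0.18 -0.12 13.42] rot [-0.  -0.1  0.1] | t 41.5 tcp [ 0.4679 -0.2326  0.3312] ori [-1.800e+02 -1.000e-01  1.041e+02] j1 -13 j7 58 op 0.0779
```

Emit:
{"api": "play_rows", "payload": {"series": [-0.1, -0.1, 4, 0, 0, 0, -0.1, -0.1, 8, 0, 0, 0, -0.1, -0.1, 11, 0, 0, 0, -0.1, -0.1, 13, 0, 0, 0, -0.1, -0.1, 13.4, 0, 0, 0, -0.1, -0.1, 13.4, 0, 0, 0, -0.1, -0.1, 13.4, 0, 0, 0]}}

```text
t: 42.03
tcp_pos: [0.4672, -0.2348, 0.1982]
orientation: [180.0, 0.0, 104.0]
ft_force: [-0.2, 0.1, 1.0]
opening: 0.0781
```

Emit:
{"api": "play_rows", "payload": {"series": [0, 0, 0, 0, 0, 0, 0, 0, 0, 0, 0, 0, 0, 0, 0, 0, 0, 0, 0, 0, 0, 0, 0, 0, 0, 0, 0, 0, 0, 0, 0, 0, 0, 0, 0, 0, 0, 0, 0, 0, 0, 0], "hand": 4.9}}

```text
t: 42.62
tcp_pos: [0.4668, -0.2354, 0.1985]
orientation: [179.9, 0.0, 103.9]
ft_force: [-0.6, 1.3, 6.9]
opening: 0.0534
```

Emit:
{"api": "play_rows", "payload": {"series": [0, 0, -2, 0, 0, 0, 0, 0, -5, 0, 0, 0, 0, 0, -9, 0, 0, 0, 0, 0, -13, 0, 0, 0, 0, 0, -13, 0, 0, 0, 0, 0, -13, 0, 0, 0]}}

```text
t: 43.12
tcp_pos: [0.4669, -0.2356, 0.3298]
orientation: [179.7, 0.1, 104.0]
ft_force: [-0.5, 1.2, -1.0]
opening: 0.0534
```

```bash
python3 - <<'E'
from workcell import manip
from h import *
a=np.radians(2.7);d=-.07
goal(manip,[.6117-np.sin(a)*d,.094+np.cos(a)*d,.156],92.7)
E
```

```text
shift [21.63 20.63  0.34] rot [ 0.3  0.1 11.3] | t 43.1 tcp [ 0.4669 -0.2356  0.3298] ori [1.797e+02 1.000e-01 1.040e+02] j1 -13 j7 59 op 0.0534
```

Emit:
{"api": "play_rows", "payload": {"series": [21.6, 20.6, 0, 0, 0, 11.3, 21.6, 20.6, 0, 0, 0, 11.3, 21.6, 20.6, 0, 0, 0, 11.3, 21.6, 20.6, 0, 0, 0, 11.3, 21.6, 20.6, 0, 0, 0, 11.3, 21.6, 20.6, 0, 0, 0, 11.3, 21.6, 20.6, 0, 0, 0, 11.3, 21.6, 20.6, 0, 0, 0, 11.3, 21.6, 20.6, 0, 0, 0, 11.3, 21.6, 20.6, 0, 0, 0, 11.3, 21.6, 20.6, 0, 0, 0, 11.3]}}

```text
t: 44.03
tcp_pos: [0.6133, 0.0216, 0.327]
orientation: [-179.9, 0.1, 92.5]
ft_force: [-0.6, -0.3, 0.4]
opening: 0.0537
```

```bash
python3 - <<'E'
from workcell import manip
from h import *
a=np.radians(2.7);d=-.07
goal(manip,[.6117-np.sin(a)*d,.094+np.cos(a)*d,.083],92.7)
E
```

```text
shift [0.25 0.19 7.3 ] rot [-0.1  0.1 -0.2] | t 44.0 tcp [0.6133 0.0216 0.327 ] ori [-1.799e+02  1.000e-01  9.250e+01] j1 -37 j7 21 op 0.0537
```

Emit:
{"api": "play_rows", "payload": {"series": [0.2, 0.1, 2.5, 0, 0, 0, 0.2, 0.1, 5, 0, 0, 0, 0.2, 0.1, 6.4, 0, 0, 0, 0.2, 0.1, 7.2, 0, 0, 0, 0.2, 0.1, 7.3, 0, 0, 0, 0.2, 0.1, 7.3, 0, 0, 0, 0.2, 0.1, 7.3, 0, 0, 0]}}

```text
t: 44.62
tcp_pos: [0.6155, 0.0251, 0.2556]
orientation: [179.9, 0.0, 92.6]
ft_force: [0.2, 0.1, 0.4]
opening: 0.0533
```

Emit:
{"api": "play_rows", "payload": {"series": [0, 0, 0.1, 0, 0, 0, 0, 0, 0.1, 0, 0, 0]}}

```text
t: 44.78
tcp_pos: [0.6154, 0.0258, 0.2544]
orientation: [179.9, -0.0, 92.6]
ft_force: [-0.0, -0.0, 0.0]
opening: 0.0536
```

Emit:
{"api": "play_rows", "payload": {"series": [0, 0, 0, 0, 0, 0, 0, 0, 0, 0, 0, 0, 0, 0, 0, 0, 0, 0, 0, 0, 0, 0, 0, 0, 0, 0, -5, 0, 0, 0, 0, 0, -9, 0, 0, 0, 0, 0, -13, 0, 0, 0, 0, 0, -17, 0, 0, 0, 0, 0, -19, 0, 0, 0, 0, 0, -19, 0, 0, 0], "hand": 7}}

```text
t: 45.62
tcp_pos: [0.6164, 0.0249, 0.4499]
orientation: [179.4, -0.1, 92.6]
ft_force: [1.3, 0.3, -0.5]
opening: 0.0699
```

```bash
python3 - <<'E'
from workcell import manip
from h import *
c=manip.get_calibration('wrist');im=manip.snapshot('wrist')
for b in manip.boxes_of('wrist','doughnut1'): print(b['confidence'],b['xy'],plane(c,[b['xy']],.071)[0].round(4))
goal(manip,[.6117,-.06,.44],92.7,False)
s=manip.snapshot('scene')[120:260,230:400]
cv2.imwrite('pics/f1.png',np.hstack([cv2.resize(im[:,:,::-1],(400,300)),cv2.resize(s[:,:,::-1],(364,300),interpolation=cv2.INTER_CUBIC)]))
E
```

```text
0.87 [245.1, 43.3] [0.6075 0.1643 0.071 ]
0.8 [244.4, 112.0] [0.6096 0.0939 0.071 ]
0.56 [249.7, 171.5] [0.6185 0.0268 0.071 ]
shift [-8.57 -0.74  0.44] rot [ 0.1 -0.1 -0. ] | t 45.7 tcp [0.6152 0.0259 0.4445] ori [ 1.799e+02 -1.000e-01  9.270e+01] j1 -41 j7 16 op 0.0700
```

View pics/f1.png

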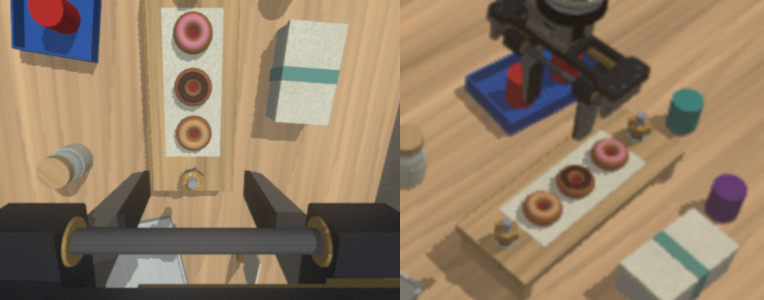

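The wrist and scene views show pink, choc and pale in a row on the white mat, both red caps standing in the blue tray, and the bystanders in place. The gripper is clear, so I'm handing in.

```bash
python3 - <<'E'
from workcell import manip
print(manip.hand_in())
E
```

```text
the job is handed in; nothing more can be done
None
```

I handed the job in at about 46 s of the 210 s allowed. No verdict came back, so the results below are from my own checks.

**Caps:** Both red caps stand in the blue tray, confirmed in the scene and wrist views.

**Nuts:** Both brass nuts were run down in a single grip each and tightened.
- From the gripper angles, nut 1 turned to about 4.38 rad and nut 2 to about 4.43 rad in total. That is roughly 0.38 and 0.43 rad of tightening against the 0.2 needed.
- For nut 1, the white dot gave a lower figure, 4.28 to 4.32 rad, which is still past locked. I did not calculate a separate dot reading for nut 2.
- I could not read the joints directly, so locking rests on these angle estimates.

**Doughnuts:** All three lie flat on the mat. They measured (0.608, 0.164), (0.610, 0.094) and (0.619, 0.027) m, within about 4 mm of the mat's centreline.

**Riser angle:** My measurements disagreed. The mat outline gave 4.1° and the stud positions gave 2.7°. I used the stud positions, and the difference is too small to affect the result.

**Bystanders and look-alikes:** The jar, cake box and price card look unmoved in the last views, and no look-alike was touched. I noticed no doughnut knocked aside and no grip slackening.

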